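Line up the cups at the dryer and click it on

TASK

Take the straightedge by its grip and, with its long edge, push the three cups on the ware board into a straight row, all of them home against the dryer's air bar and still upright; do not touch the cups with the gripper. Then, with the row in place, turn the dryer's knob clockwise past its click so that it stays at the green dot. Finish with the straightedge let go and lying flat on its blade, on the board or the table, and leave all the other things where they stand.

Things in the scene. Friction and masses are not known exactly. Their poses are not given: they have to be found in the camera images.
- board: Fixed light wooden ware board on the left or right half of the table, 260 mm deep (x), 240 mm wide (y), 18 mm thick; the cups stand on it. Origin on its underside, 10 mm beyond its middle. Along its far edge runs the dryer's air bar: aluminium with dark slots, 240 mm long, 22 mm thick, 45 mm above the board top.
- bar_face (a point): Middle of the air bar's near face, at the level of the board's top (18 mm above the table). x points into the bar (the way to push), y along the bar to the left as seen from the robot, z up. The free board top runs 240 mm from this face towards the robot. A cup that touches the bar has its centre 30 mm in front of this face.
- straightedge_grip (a point): Mid-length of the loose straightedge's grip rib, 54 mm above its underside. Flat aluminium blade 200 mm long (y), 80 wide (x), 12 thick; on its middle, lengthwise, a dark wooden rib 120 mm long, 14 thick, top 70 mm above the underside. Both long edges are alike, 40 mm from the rib's middle plane. 300 g. Starts flat on the table, its length roughly away from the robot.
- timer (a joint): Angle of the dryer's knob, rad. 0 = off (as it starts, pointer at the grey dot, up-left); grows clockwise as seen facing the knob. A spring detent holds it off with about 0.15 N m, falling to nothing at its crest at 0.65; past that it snaps on by itself to the end stop at 1.3 (pointer at the green dot, up-right). Let go before the crest it springs back to 0.
- timer_grip (a point): On the knob's axis, 30 mm out from the sloped face, half-way up its grip bar. Black disc 68 mm across, 8 thick, with a grip bar 64 mm long, 14 thick, standing 34 mm out from the disc (top 15 mm past this point), orange pointer line. The frame turns with the knob: x along the bar to the pointer end, y across it, z outwards along the axis, 35 degrees from vertical.
- dryer_box: Fixed blue and grey control box of the dryer, on the other half of the table from the board: 150 mm wide, about 160 deep, 145 tall. Its white face slopes 35 degrees from level, down towards the robot, and carries the black knob. Origin under its middle; x away from the robot, z up.
- cup_a_mid (a point): Centre (half-way up, 28 mm above its base) of the white cup, loose, the right-hand (-y end of the bar) one of the row: a straight-sided open beaker 60 mm across, 56 mm tall, wall 4 mm, about 200 g. It starts upright on the ware board, 25 to 70 mm short of the bar; neighbours stand about 70 mm apart along the bar.
- cup_b_mid (a point): Centre (half-way up, 28 mm above its base) of the terracotta (brown-orange) cup, loose, the middle one of the row: a straight-sided open beaker 60 mm across, 56 mm tall, wall 4 mm, about 200 g. It starts upright on the ware board, 25 to 70 mm short of the bar; neighbours stand about 70 mm apart along the bar.
- cup_c_mid (a point): Centre (half-way up, 28 mm above its base) of the blue cup, loose, the left-hand (+y end) one of the row: a straight-sided open beaker 60 mm across, 56 mm tall, wall 4 mm, about 200 g. It starts upright on the ware board, 25 to 70 mm short of the bar; neighbours stand about 70 mm apart along the bar.
- glaze_jar: bystander: clear glass jar with a pale label and a red lid, 60 mm across, 100 mm tall; origin at the centre of its underside.
- slip_bottle: bystander: green bottle with yellow cap, 60 mm across, 160 mm tall; origin at the centre of its underside.
- bud_vase: bystander: terracotta bud vase, up to 90 mm across, 130 mm tall; origin at the centre of its underside.
- glaze_brush: bystander: brush lying on the table, 180 mm long; origin under its middle.
- pot_spatula: bystander: spatula lying on the table, 200 mm long; origin under its middle.
- test_bowl: bystander: blue bowl, 110 mm across, 50 mm tall; origin at the centre of its underside.
- kiln_prop: bystander: white ceramic kiln prop, a cylinder 44 mm across, 90 mm tall; origin at the centre of its underside.

How it is judged:
On the way, in this order (a step that is already met when the one before it is completed fails the run):
1. with the straightedge held in the fingers, the three cups stand upright in a row against the air bar (each within 5 mm) (x of cup_a_mid in the frame of bar_face between -0.0355 and -0.024 m and x of cup_b_mid in the frame of bar_face between -0.0355 and -0.024 m and x of cup_c_mid in the frame of bar_face between -0.0355 and -0.024 m and y of cup_a_mid in the frame of bar_face between -0.11 and 0.11 m and y of cup_b_mid in the frame of bar_face between -0.11 and 0.11 m and y of cup_c_mid in the frame of bar_face between -0.11 and 0.11 m and angle between each of cup_a_mid, cup_b_mid, cup_c_mid's own z axis and vertical below 0.1 rad and z of cup_a_mid in the frame of bar_face between 0.02 and 0.036 m and z of cup_b_mid in the frame of bar_face between 0.02 and 0.036 m and z of cup_c_mid in the frame of bar_face between 0.02 and 0.036 m and contact force between the fingers and straightedge above 1 N), for 0.1 s.
2. the knob is turned clockwise past its click (value of joint timer above 1.15 rad), for 0.2 s.
At the end, for the whole second after the job is handed in: Cups upright (0.1 rad) on the board, each centre 24 to 35.5 mm in front of the bar's face (touching is 30) and within 110 mm of its middle; knob past its click (over 1.15 rad); straightedge released, flat (0.1 rad) on board or table, grip point under 85 mm; all at rest (x of cup_a_mid in the frame of bar_face between -0.0355 and -0.024 m and x of cup_b_mid in the frame of bar_face between -0.0355 and -0.024 m and x of cup_c_mid in the frame of bar_face between -0.0355 and -0.024 m and y of cup_a_mid in the frame of bar_face between -0.11 and 0.11 m and y of cup_b_mid in the frame of bar_face between -0.11 and 0.11 m and y of cup_c_mid in the frame of bar_face between -0.11 and 0.11 m and angle between each of cup_a_mid, cup_b_mid, cup_c_mid, straightedge_grip's own z axis and vertical below 0.1 rad and z of cup_a_mid in the frame of bar_face between 0.02 and 0.036 m and z of cup_b_mid in the frame of bar_face between 0.02 and 0.036 m and z of cup_c_mid in the frame of bar_face between 0.02 and 0.036 m and value of joint timer above 1.15 rad and velocity of joint timer between -0.1 and 0.1 rad/s and height (world z) of straightedge_grip below 0.085 m and linear speed of each of cup_a, cup_b, cup_c, straightedge below 0.02 m/s).
It fails at once if the gripper or arm touches a cup (over 0.5 N) (contact force between any of the fingers, the arm and cup_a above 0.5 N or contact force between any of the fingers, the arm and cup_b above 0.5 N or contact force between any of the fingers, the arm and cup_c above 0.5 N).
It fails at once if a cup is tipped by more than 0.5 rad (angle between any of cup_a_mid, cup_b_mid, cup_c_mid's own z axis and vertical above 0.5 rad).
It fails at once if another loose thing is shifted by more than 30 mm (distance of any of glaze_jar, slip_bottle, bud_vase, glaze_brush, pot_spatula, test_bowl, kiln_prop from where it was at the start of the episode above 0.03 m).
It also fails if it takes over 54 s, if anything falls off the work surface, if the arm or the gripper's body presses on something with over 40 N, if the wrist force passes 120 N, or if a joint passes its speed limit or range.

ROBOT

A 6-joint arm with a two-finger parallel gripper is mounted at the origin on the work surface. World frame = base frame: x ahead of the robot, y to its left, z up, the work surface at z = 0. Lengths are in m, angles in rad, forces in N, time in s.
With the tool pointing down it reaches from about 0.35 to 0.975 m from the base axis. Payload 4.9 kg.
Tool frame: the origin (TCP) lies on the centre line of the jaws, within the pads' length; the fingertips stand ctrl.nose_length ahead of it and the grasp point (between the pads) lies 2 mm behind it (ctrl.nose_length is the distance from the TCP to the fingertips, in m); z points along the fingers, y is the direction in which the jaws open and shut (so a half turn about z gives the same grasp; the last joint's range is limited). The gripper opens to 85 mm and grips with 20 to 120 N. Pads are 22 mm wide; open, the fingers measure 114 mm over their backs; the gripper's body (76 mm by 85 mm) begins 54 mm behind the grasp point. The pads swing forward as they close: fully open they stand 13 mm farther back than shut.
Start: joints at [1.024, 0.053, 1.613, -0, 1.476, -0.119], TCP at [0.259, 0.569, 0.224] pointing down, gripper open.
Joint ranges: [-3.01, 3.01], [-1.01, 2.22], [0.06, 2.58], [-1.02, 4.17], [0.09, 2.62], [-3.14, 3.14]. Speed limits (rad/s): [2.57, 2.57, 3.14, 3.14, 3.14, 3.14].

INTERFACE

Orientations are given as a rotation vector (axis times angle).
In Python, from station import sensors, get_image, order, ctrl gives the robot as it stands.
- The arm moves only by the tool move_arm, never from a script. Its argument "increments" is a list of rows, each a list of 5 numbers: the shift along the tool's x, y, z in cm, then the turn about the tool's z in degrees, then the finger opening in cm, from 0 to 8.54. In form: [[dx, dy, dz, twist, gripper], ...]. A call has 1 to 5 rows; each row is the pose to reach, as a shift and turn from the pose commanded when the call began, along the tool's axes at that moment; what a row does not reach only later rows make up. A row lasts 1/8 s, in which the tool goes at most 62.5 mm and 10.7 degrees, less where a joint would pass 70% of its speed; a pose out of reach is approached as far as the arm can. A call with a gripper value outside its range is refused whole. The fingers move at their own pace and stop on an object; "newtons" is the grip in N (left out, the last holds). Time passes only in rows, so rows that repeat a pose let the fingers close. It gives the time, the measured TCP pose, the force and the opening at its end, in the units of the state.
- sensors.get_obs(): the state, without advancing time (a new reading comes with each control period).
- get_image(name): name is "side" or "top" or "wrist"; returns a dict with "image" (480x640x3 uint8, red, green, blue), "K" (3x3 intrinsics, pixels), "R" (3x3) and "t" (3): a world point X has camera coordinates R X + t. Camera axes: x right, y down, z forward; pixel columns grow to the right and rows downward; lengths in m; the calibration is good to about 2 mm. The wrist camera is an equidistant fisheye: a pixel r from the principal point sees the ray r / f radians off the axis. A picture is of the moment at which its call begins. There is no depth.
- order.finish_job(): hands the job in, once; it reports no verdict.
The state is a dict: "t": time; "q": joint angles; "dq": joint speeds; "effort": joint torques, N m; "tool_pos": TCP position; "tool_rot": TCP orientation; "contact_force": force on the tool from outside, world axes, zero at the start; "wrist_torque": the same for the moment, N m; "opening": finger opening in m.
Only numpy, scipy, OpenCV 4.12 (cv2) and the standard library are available. Lean on these libraries where they do the work, as an engineer would, in place of code of your own. Each camera call takes 0.05 s, during which the arm holds its last target.

## Working session

There is one attempt and no reset: what is moved stays moved. The work goes in short steps, Python scripts to look and compute and a tool call to move; the robot and the scene stay as the last step left them, time stands still between calls to the robot, and variables do not carry over. Pictures are saved under pics/ and viewed, and the job is handed in when it is done.

Besides the shell and the picture viewer there is one more tool, called after "Emit:" in YAML: its name, and indented under it one key for each argument. move_arm: Moves the arm, as the interface text tells. Its arguments: {"type":"object","properties":{"increments":{"type":"array"},"newtons":{"type":"number"}},"required":["increments"]}

```bash
ls; mkdir -p pics
python3 - <<'E'
from station import sensors, get_image, order, ctrl
import cv2
o=sensors.get_obs()
for k,v in o.items(): print(k,v)
print(ctrl.nose_length)
for n in ("side","top","wrist"):
    d=get_image(n); cv2.imwrite(f"pics/{n}0.png",d["image"][:,:,::-1]); print(n,d["K"],d["R"],d["t"])
E
```

```text
pics
t 0.0
q [ 1.02399414e+00  5.33481831e-02  1.61428736e+00  1.37693944e-05
  1.47600165e+00 -1.19017262e-01]
dq [ 0.00063812 -0.00105611 -0.00046257 -0.00080613  0.00068505 -0.0008536 ]
effort [ 1.99218761e-03 -3.93693030e+01 -3.70174062e+01 -7.50699019e-05
  7.33627821e-03  9.24059634e-06]
tool_pos [0.25895824 0.56812992 0.22247238]
tool_rot [-6.66708111e-01 -3.06933487e+00  3.02754395e-03]
contact_force [-0.81705132  0.2986922   0.32390872]
wrist_torque [-0.01398802 -0.03563709  0.02571592]
opening 0.08557497046991659
0.017
side [[509.54344365   0.         323.20693618]
 [  0.         509.54344365 242.36343169]
 [  0.           0.           1.        ]] [[ 0.77504814 -0.63179776 -0.01148811]
 [-0.48960422 -0.58892247 -0.64300702]
 [ 0.39948479  0.50398602 -0.76577411]] [-0.35790635  0.30473276  1.32234146]
top [[491.56018944   0.         304.80731986]
 [  0.         491.56018944 245.46687956]
 [  0.           0.           1.        ]] [[ 0.02761369 -0.99959198 -0.00730453]
 [-0.98651083 -0.02607138 -0.16160654]
 [ 0.16135017  0.01166855 -0.98682824]] [-0.00195064  0.45264711  1.3313491 ]
wrist [[371.64829954   0.         316.99120739]
 [  0.         371.64829954 240.46261417]
 [  0.           0.           1.        ]] [[ 0.41594759  0.90938772 -0.00125925]
 [ 0.87081041 -0.39790279  0.28872583]
 [ 0.26206266 -0.12119138 -0.95741099]] [-0.62382381 -0.0363339   0.37954636]
```

View pics/top0.png

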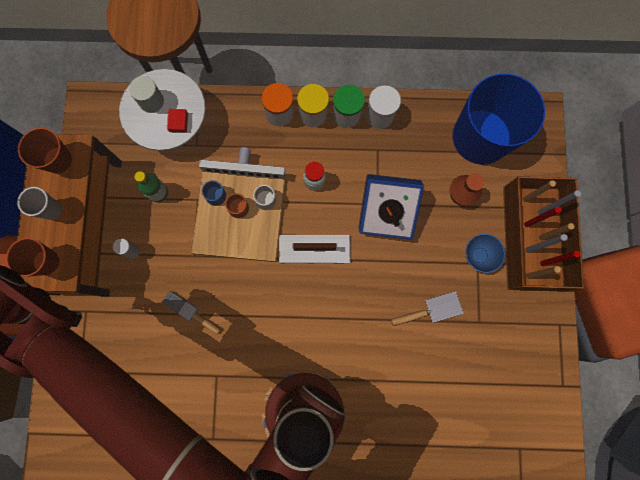

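View pics/side0.png

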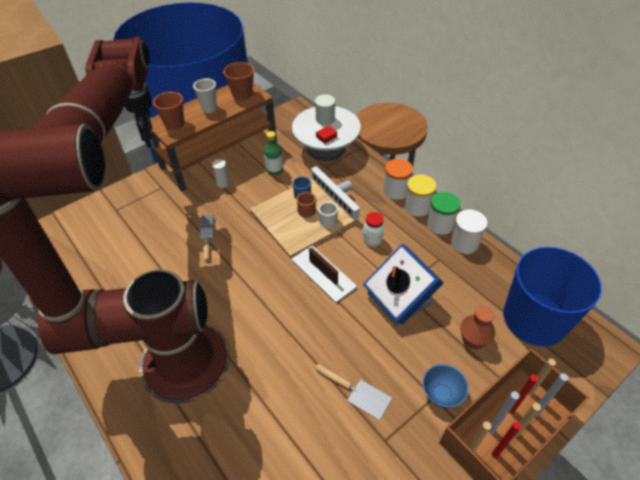

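View pics/wrist0.png

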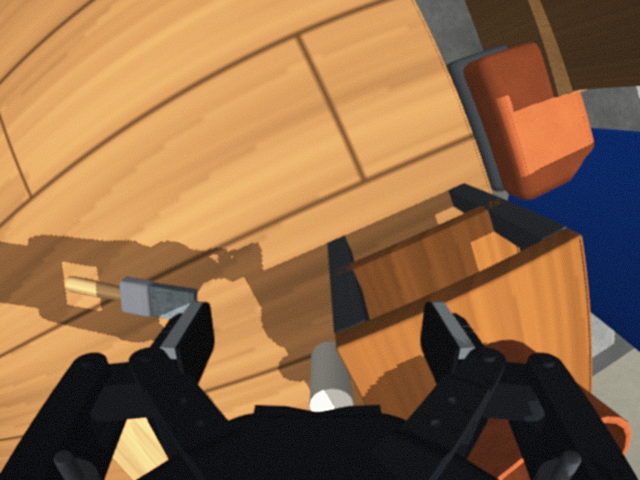

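Run:
```python
import cv2
a=cv2.imread("pics/top0.png")
cv2.imwrite("pics/c1.png",cv2.resize(a[150:270,185:360],None,fx=4.5,fy=4.5,interpolation=cv2.INTER_CUBIC))
cv2.imwrite("pics/c2.png",cv2.resize(a[160:260,340:520],None,fx=4.4,fy=4.4,interpolation=cv2.INTER_CUBIC))
a=cv2.imread("pics/side0.png")
cv2.imwrite("pics/c3.png",cv2.resize(a[150:310,240:450],None,fx=3.7,fy=3.7,interpolation=cv2.INTER_CUBIC))
```

```text
(no output)
```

View pics/c1.png

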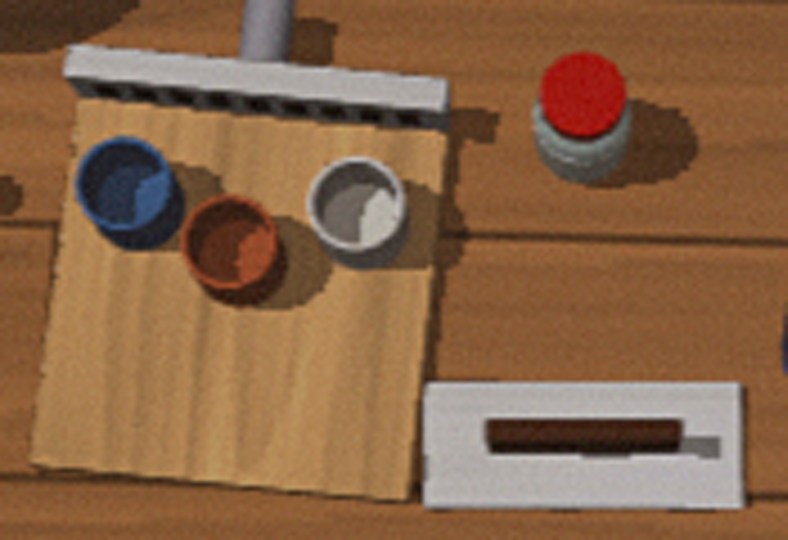

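View pics/c2.png

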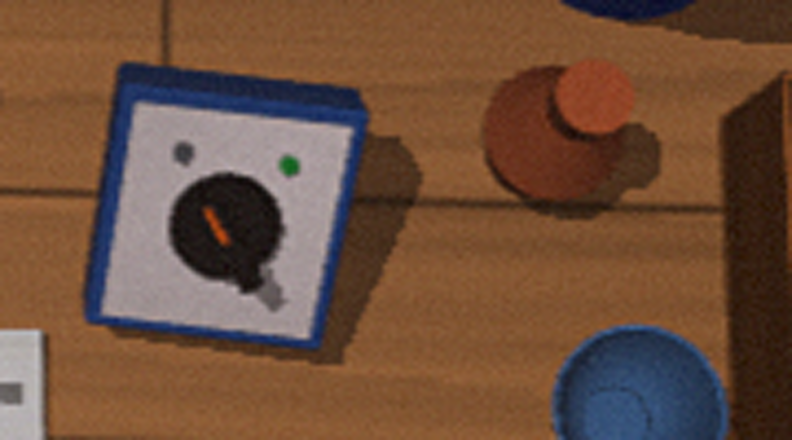

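View pics/c3.png

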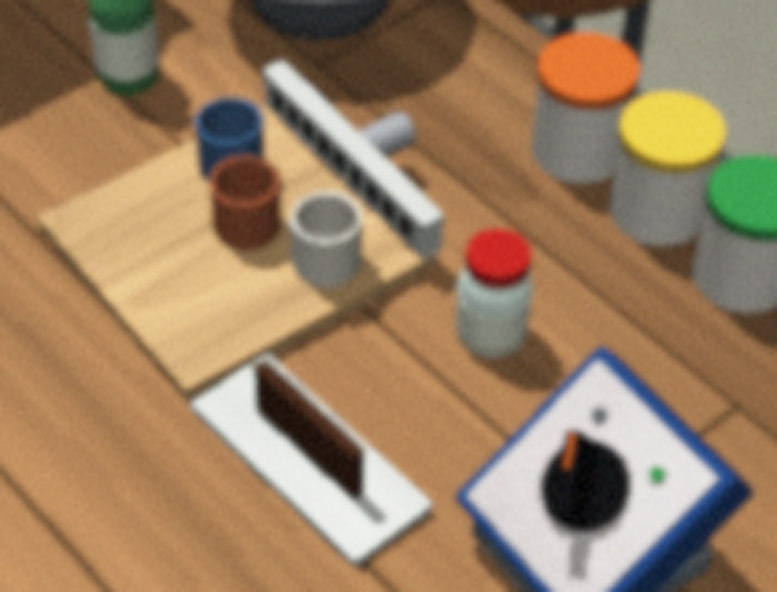

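```bash
cat > h.py <<'E'
import numpy as np
CAM={}
CAM['top']=(np.array([[491.56018944,0,304.80731986],[0,491.56018944,245.46687956],[0,0,1]]),np.array([[0.02761369,-0.99959198,-0.00730453],[-0.98651083,-0.02607138,-0.16160654],[0.16135017,0.01166855,-0.98682824]]),np.array([-0.00195064,0.45264711,1.3313491]))
CAM['side']=(np.array([[509.54344365,0,323.20693618],[0,509.54344365,242.36343169],[0,0,1]]),np.array([[0.77504814,-0.63179776,-0.01148811],[-0.48960422,-0.58892247,-0.64300702],[0.39948479,0.50398602,-0.76577411]]),np.array([-0.35790635,0.30473276,1.32234146]))
def at(cam,u,v,z):
    K,R,t=CAM[cam]; d=R.T@np.linalg.solve(K,[u,v,1.]); c=-R.T@t
    return c+d*(z-c[2])/d[2]
def c1(x,y,z): return at('top',185+x/4.5,150+y/4.5,z)
def c2(x,y,z): return at('top',340+x/4.4,160+y/4.4,z)
def c3(x,y,z): return at('side',240+x/3.7,150+y/3.7,z)
def tri(p,q):
    A=[];b=[]
    for cam,(u,v) in (('top',p),('side',q)):
        K,R,t=CAM[cam]; P=K@np.c_[R,t]
        for s,r in ((u,0),(v,1)):
            A.append(P[r,:3]-s*P[2,:3]); b.append(s*P[2,3]-P[r,3])
    A=np.array(A);b=np.array(b); x=np.linalg.lstsq(A,b,rcond=None)[0]; return x,A@x-b
E
python3 - <<'E'
from h import *
np.set_printoptions(precision=4,suppress=True)
def P(n,*a): print(n,*a)
print("blade",[c1(*p,.012)[:2] for p in ((424,383),(743,383),(745,507),(424,507))])
print("rib top",[c1(*p,.07)[:2] for p in ((486,418),(682,420),(682,452),(487,454))])
print("blade side",[c3(*p,.012)[:2] for p in ((268,352),(433,507),(362,560),(193,402))])
print("rib side",[c3(*p,.07)[:2] for p in ((258,368),(268,360),(362,458))])
print("board near corners z18",c1(32,466,.018),c1(410,500,.018), "side",c3(42,216,.018),c3(188,388,.018))
print("bar top far",c1(70,45,.063),c1(448,80,.063),"near",c1(65,78,.063),c1(447,108,.063))
print("bar base",c1(75,98,.018),c1(445,128,.018))
print("bar top side near", c3(264,72,.063),c3(415,238,.063),"far",c3(283,60,.063),c3(440,217,.063))
for n,p,q in (("blue",(125,184),(230,122)),("brown",(230,243),(246,180)),("white",(357,205),(326,219))):
    print(n,c1(*p,.074),c3(*q,.074))
print("jar lid",c1(582,94,.1),"knob disc c2",c2(226,227,.1),tri((340+226/4.4,160+227/4.4),(240+586/3.7,150+486/3.7)))
print("dots grey",tri((340+184/4.4,160+153/4.4),(240+599/3.7,150+415/3.7)),"green",tri((340+289/4.4,160+166/4.4),(240+657/3.7,150+475/3.7)))
print("pointer tip",tri((340+207/4.4,160+207/4.4),(240+573/3.7,150+433/3.7)),"end",tri((340+225/4.4,160+244/4.4),(240+568/3.7,150+468/3.7)))
E
```

```text
blade [array([0.4845, 0.0842]), array([ 0.4898, -0.1173]), array([ 0.4109, -0.1196]), array([0.4056, 0.0813])]
rib top [array([0.4534, 0.0422]), array([ 0.4553, -0.0761]), array([ 0.4357, -0.0765]), array([0.4314, 0.0409])]
blade side [array([0.4882, 0.0841]), array([ 0.4896, -0.1184]), array([ 0.4162, -0.1206]), array([0.4093, 0.0817])]
rib side [array([0.4435, 0.0376]), array([0.4545, 0.039 ]), array([ 0.4496, -0.0802])]
board near corners z18 [0.4241 0.3275 0.018 ] [0.409  0.0898 0.018 ] side [0.4294 0.3271 0.018 ] [0.4122 0.0918 0.018 ]
bar top far [0.6841 0.31   0.063 ] [0.6673 0.0728 0.063 ] near [0.6626 0.3117 0.063 ] [0.6492 0.0728 0.063 ]
bar base [0.664  0.3153 0.018 ] [0.65   0.0763 0.018 ]
bar top side near [0.6635 0.3088 0.063 ] [0.6329 0.0684 0.063 ] far [0.6867 0.3104 0.063 ] [0.6648 0.0731 0.063 ]
blue [0.5924 0.268  0.074 ] [0.5935 0.2673 0.074 ]
brown [0.5569 0.2017 0.074 ] [0.5606 0.2025 0.074 ]
white [0.5827 0.1251 0.074 ] [0.5835 0.1242 0.074 ]
jar lid [ 0.6484 -0.0107  0.1   ] knob disc c2 [ 0.5403 -0.2198  0.1   ] (array([ 0.5402, -0.2196,  0.103 ]), array([ 0.1654, -0.2903, -0.307 ,  0.1021]))
dots grey (array([ 0.5794, -0.1906,  0.1249]), array([ 0.0486, -0.085 , -0.0897,  0.0308])) green (array([ 0.5736, -0.2539,  0.1234]), array([ 0.1126, -0.1951, -0.2062,  0.0727]))
pointer tip (array([ 0.5408, -0.2009,  0.1464]), array([-0.0337,  0.0594,  0.0627, -0.0211])) end (array([ 0.5229, -0.2142,  0.1338]), array([ 0.2943, -0.5163, -0.5467,  0.1794]))
```

```bash
cat >> h.py <<'E'
def rel(x,y,z,yaw):
    "shift cm in tool axes and twist to bring TCP to x,y,z with tool y axis at yaw deg"
    from station import sensors
    from scipy.spatial.transform import Rotation as Ro
    o=sensors.get_obs(); M=Ro.from_rotvec(o['tool_rot']).as_matrix()
    d=M.T@(np.array([x,y,z])-o['tool_pos'])*100
    cur=np.degrees(np.arctan2(M[1,1],M[0,1]))
    tw=(cur-yaw+180)%360-180
    print('t',round(o['t'],2),'pos',o['tool_pos'].round(4),'yaw',cur.round(2),'F',o['contact_force'].round(1),'open',round(o['opening'],4),'q6',o['q'][5].round(2))
    print('shift cm',d.round(2),'twist',tw.round(2))
E
python3 -c "
from h import *
rel(.446,-.018,.2,1.3)"
```

```text
t 0.15 pos [0.259  0.5683 0.2228] yaw 65.49 F [ 0.1  1.  -0.1] open 0.0853 q6 -0.12
shift cm [-41.34 -45.58   2.34] twist 64.19
```

Emit:
move_arm:
  increments:
    - [-4, -4.5, 0.2, 6, 8.5]
    - [-8, -9, 0.4, 13, 8.5]
    - [-12, -13.5, 0.6, 20, 8.5]
    - [-16, -18, 0.9, 26, 8.5]
    - [-20, -22, 1.2, 32, 8.5]

```text
t: 0.78
tool_pos: [0.35, 0.2836, 0.2114]
tool_rot: [1.491, 2.765, 0.0]
contact_force: [1.5, 0.6, 0.7]
opening: 0.085
```

```bash
python3 -c "
from h import *
rel(.446,-.018,.2,1.3)"
```

```text
t 0.78 pos [0.35   0.2836 0.2114] yaw 33.32 F [1.5 0.6 0.7] open 0.085 q6 -0.07
shift cm [-30.48  -8.54   1.14] twist 32.02
```

Emit:
move_arm:
  increments:
    - [-6, -1.7, 0.2, 7, 8.5]
    - [-12, -3.4, 0.4, 14, 8.5]
    - [-18, -5, 0.6, 21, 8.5]
    - [-24, -6.8, 0.9, 28, 8.5]
    - [-30.4, -8.5, 1.1, 32, 8.5]

```text
t: 1.4
tool_pos: [0.4456, -0.0132, 0.2007]
tool_rot: [2.195, 2.247, 0.001]
contact_force: [2.1, 0.4, -0.4]
opening: 0.0847
```

Emit:
move_arm:
  increments:
    - [0, 0, 0, 0, 8.5]
    - [0, 0, 0, 0, 8.5]

```text
t: 1.65
tool_pos: [0.4453, -0.0111, 0.2005]
tool_rot: [-2.192, -2.249, 0.0]
contact_force: [0.6, 0.8, -0.5]
opening: 0.0851
```

Run:
```python
from h import *
from station import get_image
import cv2
rel(.446,-.018,.12,1.3)
d=get_image('wrist'); cv2.imwrite('pics/w1.png',d['image'][:,:,::-1])
d=get_image('top'); cv2.imwrite('pics/t1.png',d['image'][:,:,::-1])
```

```text
t 1.65 pos [ 0.4453 -0.0111  0.2005] yaw 1.46 F [ 0.6  0.8 -0.5] open 0.0851 q6 -0.22
shift cm [-0.7   0.06  8.05] twist 0.16
```

View pics/w1.png

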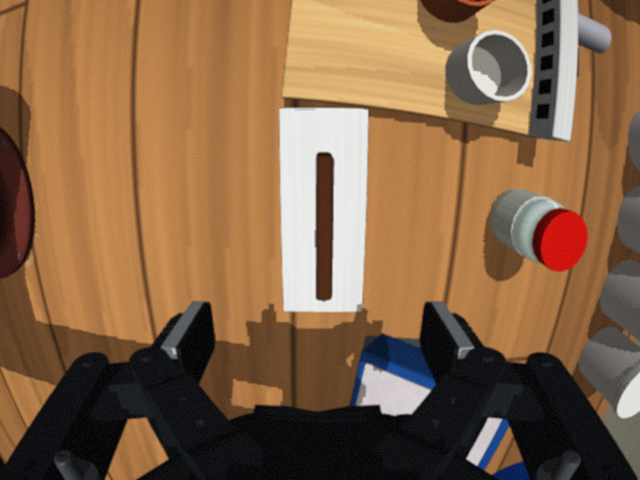

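Run:
```python
from h import *
from station import get_image,sensors
o=sensors.get_obs();print(o['tool_pos'],o['t'])
d=get_image('wrist')
K,R,t=d['K'],np.array(d['R']),np.array(d['t']); c=-R.T@t; print(c)
def w(u,v,z):
    x=(u-K[0,2])/K[0,0];y=(v-K[1,2])/K[1,1];r=np.hypot(x,y)
    ray=R.T@np.array([np.sin(r)*x/r,np.sin(r)*y/r,np.cos(r)]); return c+ray*(z-c[2])/ray[2]
print(w(325,153,.07),w(324,300,.07)); print([w(*p,.012) for p in ((280,110),(368,109),(362,311),(285,311))])
```

```text
[ 0.44524587 -0.01006891  0.20063761] 1.75
[0.44262829 0.06327067 0.35116718]
[0.44919045 0.04751575 0.07      ] [ 0.45227808 -0.07309295  0.07      ]
[array([0.40901171, 0.08282663, 0.012     ]), array([0.48813168, 0.08622131, 0.012     ]), array([ 0.49384127, -0.11316018,  0.012     ]), array([ 0.41471018, -0.11506296,  0.012     ])]
```

Emit:
move_arm:
  increments:
    - [-0.4, 0.35, 4, 0, 8.5]
    - [-0.5, 0.4, 8, 0, 8.5]
    - [-0.5, 0.4, 11.5, 0, 8.5]
    - [-0.5, 0.4, 14.6, 0, 8.5]
    - [-0.5, 0.4, 14.6, 0, 5]
  newtons: 80

```text
t: 2.42
tool_pos: [0.4472, -0.0144, 0.0523]
tool_rot: [-2.186, -2.249, 0.005]
contact_force: [0.5, 0.3, 0.6]
opening: 0.0696
```

Emit:
move_arm:
  increments:
    - [0, 0, 0, 0, 2.5]
    - [0, 0, 0, 0, 0.5]
    - [0, 0, 0, 0, 0.5]
    - [0, 0, 0, 0, 0.5]
  newtons: 80

```text
t: 2.92
tool_pos: [0.451, -0.0162, 0.0565]
tool_rot: [2.191, 2.248, 0.003]
contact_force: [-0.8, 1.7, 6.6]
opening: 0.0107
```

Run:
```python
from h import *
from station import get_image
import cv2
rel(.4735,.2068,.12,-4)
d=get_image('wrist'); cv2.imwrite('pics/w2.png',d['image'][:,:,::-1])
```

```text
t 2.92 pos [ 0.451  -0.0162  0.0565] yaw 1.48 F [-0.8  1.7  6.6] open 0.0107 q6 -0.23
shift cm [22.23  2.85 -6.34] twist 5.48
```

View pics/w2.png

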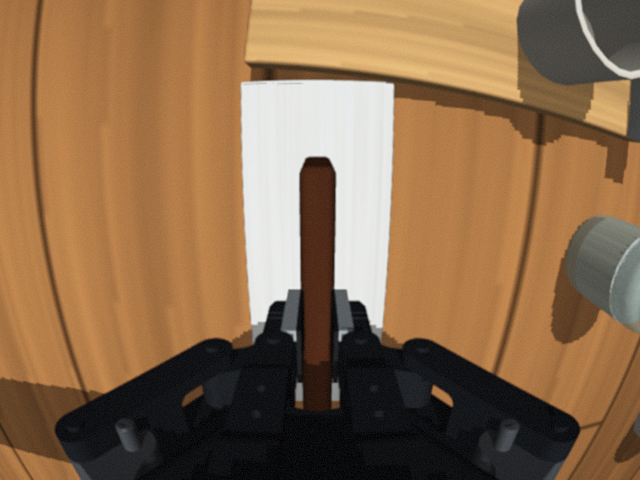

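Emit:
move_arm:
  increments:
    - [0, 0, -1.5, 0, 0.5]
    - [0, 0, -3.5, 0, 0.5]
    - [1.5, 0, -5, 0, 0.5]
    - [4, 0.3, -5.2, 1, 0.5]
    - [7.5, 0.7, -5.2, 2, 0.5]
  newtons: 80

```text
t: 3.6
tool_pos: [0.4547, 0.0603, 0.1075]
tool_rot: [2.233, 2.209, 0.001]
contact_force: [1.2, -0.1, -3.9]
opening: 0.0109
```

Run:
```python
from h import *
rel(.4735,.2068,.105,-4)
```

```text
t 3.6 pos [0.4547 0.0603 0.1075] yaw -0.61 F [ 1.2 -0.1 -3.9] open 0.0109 q6 -0.02
shift cm [14.67  1.72  0.26] twist 3.39
```

Emit:
move_arm:
  increments:
    - [3.5, 0.4, 0, 1, 0.5]
    - [7, 0.8, 0.1, 2, 0.5]
    - [10.5, 1.2, 0.2, 3, 0.5]
    - [13, 1.5, 0.2, 3.4, 0.5]
    - [14.6, 1.6, 0.2, 3.4, 0.5]

```text
t: 4.22
tool_pos: [0.4714, 0.2066, 0.1048]
tool_rot: [-2.294, -2.146, 0.001]
contact_force: [0.0, -0.6, -2.8]
opening: 0.0106
```

Emit:
move_arm:
  increments:
    - [0, 0, 0, 0, 0.5]
    - [0, 0, 0, 0, 0.5]

```text
t: 4.47
tool_pos: [0.4718, 0.2044, 0.1047]
tool_rot: [2.296, 2.144, -0.001]
contact_force: [1.1, -0.1, -3.1]
opening: 0.0108
```

Run:
```python
from h import *
from station import get_image
import cv2
rel(.4735,.2068,.105,-4)
d=get_image('wrist'); cv2.imwrite('pics/w3.png',d['image'][:,:,::-1])
d=get_image('side'); cv2.imwrite('pics/s3.png',cv2.resize(d['image'][100:320,180:460,::-1],None,fx=2.7,fy=2.7,interpolation=cv2.INTER_CUBIC))
d=get_image('top'); cv2.imwrite('pics/t3.png',cv2.resize(d['image'][140:290,170:370,::-1],None,fx=4,fy=4,interpolation=cv2.INTER_CUBIC))
```

```text
t 4.47 pos [0.4718 0.2044 0.1047] yaw -3.93 F [ 1.1 -0.1 -3.1] open 0.0108 q6 0.33
shift cm [ 0.25  0.15 -0.03] twist 0.07
```

View pics/w3.png

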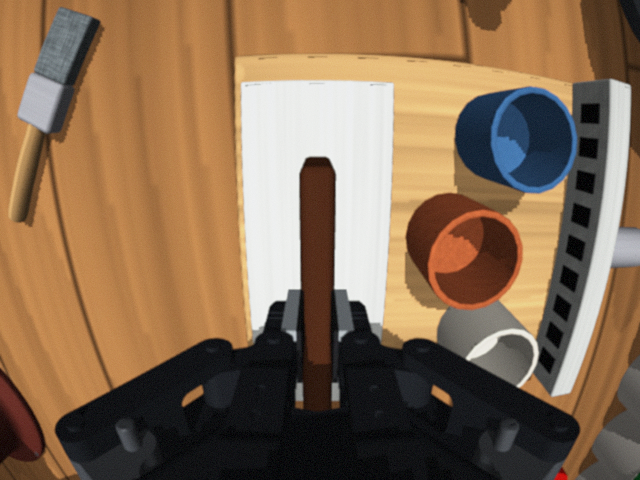

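View pics/s3.png

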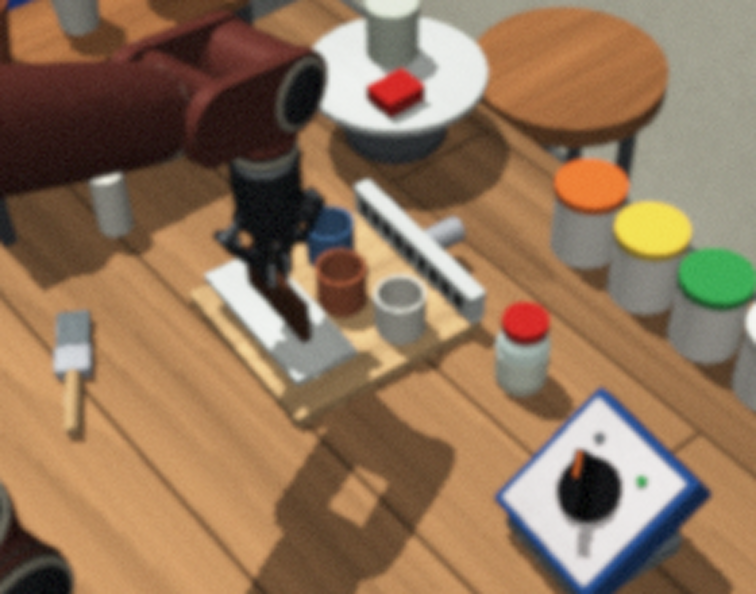

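View pics/t3.png

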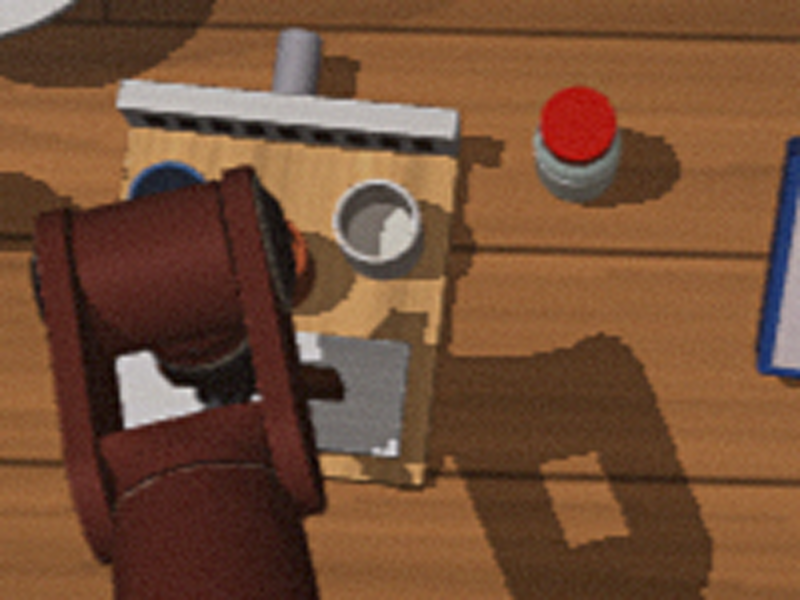

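```bash
cat >> h.py <<'E'
def wcam():
    from station import get_image
    d=get_image('wrist'); K,R,t=d['K'],np.array(d['R']),np.array(d['t']); c=-R.T@t
    def w(u,v,z):
        x=(u-K[0,2])/K[0,0];y=(v-K[1,2])/K[1,1];r=np.hypot(x,y)
        ray=R.T@np.array([np.sin(r)*x/r,np.sin(r)*y/r,np.cos(r)]); return c+ray*(z-c[2])/ray[2]
    return w
E
python3 - <<'E'
from h import *
import cv2
np.set_printoptions(precision=4,suppress=True)
w=wcam()
print("board near edge",w(236,58,.018),w(247,325,.018))
print("bar top near edge",w(612,85,.063),w(572,385,.063)) 
print("cups",w(532,140,.074),w(476,258,.074),w(503,360,.074))
im=cv2.imread('pics/w3.png');cv2.imwrite('pics/w3c.png',cv2.resize(im[60:420,400:640],None,fx=2.5,fy=1.6*1,interpolation=cv2.INTER_CUBIC))
E
```

```text
board near edge [0.4288 0.3305 0.018 ] [0.4154 0.1448 0.018 ]
bar top near edge [0.6688 0.3103 0.063 ] [0.6703 0.0829 0.063 ]
cups [0.5928 0.2714 0.074 ] [0.5596 0.2067 0.074 ] [0.5879 0.1333 0.074 ]
```

View pics/w3c.png

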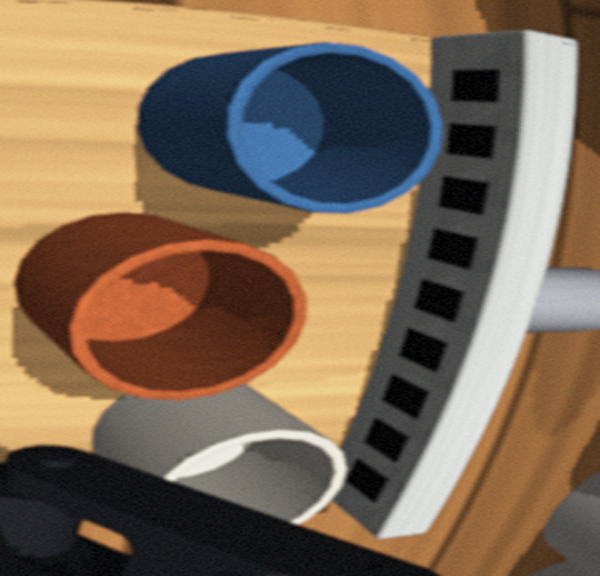

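Run:
```python
from h import *
np.set_printoptions(precision=4,suppress=True)
w=wcam()
a,b=w(610,79,.063),w(552,396,.063); print(a,b,np.degrees(np.arctan2((a-b)[0],(a-b)[1])))
a,b=w(573,84,.018),w(538,369,.018); print(a,b,np.degrees(np.arctan2((a-b)[0],(a-b)[1])),(a+b)/2)
```

```text
[0.6673 0.3141 0.063 ] [0.6513 0.0766 0.063 ] 3.841493212656408
[0.6696 0.3137 0.018 ] [0.6637 0.0701 0.018 ] 1.3906291539031748 [0.6667 0.1919 0.018 ]
```

Emit:
move_arm:
  increments:
    - [0.3, 0, 1, 0, 0.5]
    - [0.3, 0, 2, 0, 0.5]
    - [0.3, 0, 2.7, 0, 0.5]
    - [0.3, 0.5, 2.7, 0, 0.5]
    - [0.3, 1, 2.7, 0, 0.5]

```text
t: 5.35
tool_pos: [0.4828, 0.2073, 0.078]
tool_rot: [2.296, 2.144, 0.001]
contact_force: [-0.2, 0.4, -2.9]
opening: 0.0108
```

Run:
```python
from h import *
rel(.558,.2015,.0775,-4)
```

```text
t 5.35 pos [0.4828 0.2073 0.078 ] yaw -3.91 F [-0.2  0.4 -2.9] open 0.0108 q6 0.33
shift cm [-0.07  7.54  0.05] twist 0.09
```

Emit:
move_arm:
  increments:
    - [0, 0.6, 0, 0, 0.5]
    - [0, 1.2, 0, 0, 0.5]
    - [0, 1.8, 0, 0, 0.5]
    - [0, 2.4, 0, 0, 0.5]
    - [0, 3, 0, 0, 0.5]

```text
t: 5.98
tool_pos: [0.5124, 0.2052, 0.0778]
tool_rot: [-2.296, -2.144, 0.0]
contact_force: [-3.6, 0.4, -1.4]
opening: 0.0107
```

Emit:
move_arm:
  increments:
    - [0, 0.6, 0, 0, 0.5]
    - [0, 1.2, 0, 0, 0.5]
    - [0, 1.8, 0, 0, 0.5]
    - [0, 2.4, 0, 0, 0.5]
    - [0, 3, 0, 0, 0.5]

```text
t: 6.6
tool_pos: [0.541, 0.2034, 0.0776]
tool_rot: [-2.294, -2.143, 0.005]
contact_force: [-7.5, 1.2, 2.1]
opening: 0.0109
```

Run:
```python
from h import *
from station import get_image
import cv2
rel(.558,.2015,.0775,-4)
d=get_image('wrist'); cv2.imwrite('pics/w4.png',d['image'][:,:,::-1])
```

```text
t 6.6 pos [0.541  0.2034 0.0776] yaw -3.9 F [-7.5  1.2  2.1] open 0.0109 q6 0.3
shift cm [-0.07  1.71 -0.  ] twist 0.1
```

View pics/w4.png

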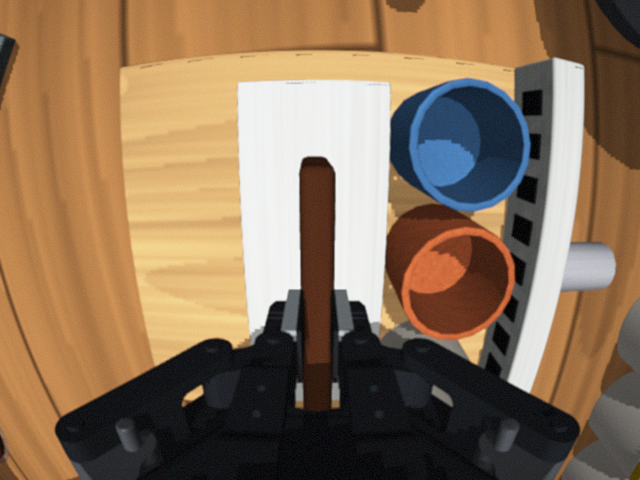

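Emit:
move_arm:
  increments:
    - [0, 0.4, 0, 0, 0.5]
    - [0, 0.7, 0, 0, 0.5]
    - [0, 1.0, 0, 0, 0.5]
    - [0, 1.2, 0, 0, 0.5]
    - [0, 1.4, 0, 0, 0.5]

```text
t: 7.28
tool_pos: [0.5552, 0.2022, 0.0772]
tool_rot: [-2.295, -2.143, 0.003]
contact_force: [-5.8, -0.5, -0.6]
opening: 0.0108
```

Emit:
move_arm:
  increments:
    - [0, 0.2, 0, 0, 0.5]
    - [0, 0.2, 0, 0, 0.5]

```text
t: 7.52
tool_pos: [0.5576, 0.202, 0.0772]
tool_rot: [-2.295, -2.144, 0.002]
contact_force: [-3.8, 0.6, -2.8]
opening: 0.0111
```

Emit:
move_arm:
  increments:
    - [0, 0.2, 0, 0, 0.5]
    - [0, 0.2, 0, 0, 0.5]

```text
t: 7.78
tool_pos: [0.5596, 0.2019, 0.0773]
tool_rot: [-2.295, -2.144, 0.002]
contact_force: [-4.9, 0.8, -3.3]
opening: 0.0109
```

Run:
```python
from h import *
from station import get_image
import cv2
rel(.558,.2015,.0775,-4)
d=get_image('wrist'); cv2.imwrite('pics/w5.png',d['image'][:,:,::-1])
```

```text
t 7.78 pos [0.5596 0.2019 0.0773] yaw -3.91 F [-4.9  0.8 -3.3] open 0.0109 q6 0.29
shift cm [-0.05 -0.16 -0.02] twist 0.09
```

View pics/w5.png

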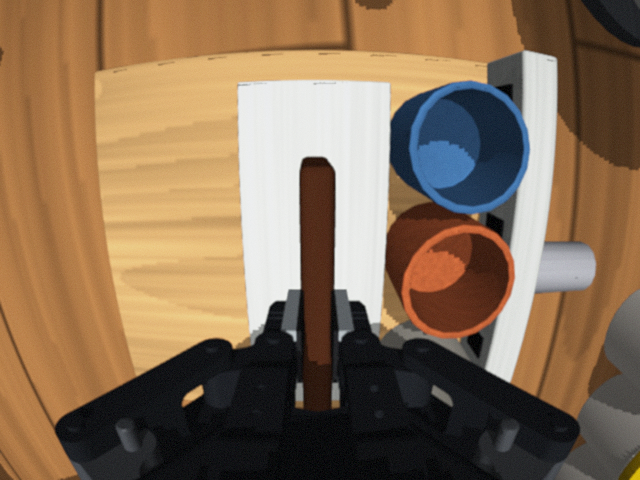

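Emit:
move_arm:
  increments:
    - [0, 0.15, 0, 0, 0.5]
    - [0, 0.15, 0, 0, 0.5]

```text
t: 8.07
tool_pos: [0.5603, 0.2019, 0.0777]
tool_rot: [-2.294, -2.143, 0.004]
contact_force: [-7.8, 0.1, 0.2]
opening: 0.0104
```

Emit:
move_arm:
  increments:
    - [0, 0.15, 0, 0, 0.5]
    - [0, 0.15, 0, 0, 0.5]

```text
t: 8.32
tool_pos: [0.561, 0.2019, 0.0779]
tool_rot: [-2.293, -2.142, 0.007]
contact_force: [-11.5, -0.5, 3.9]
opening: 0.0107
```

Emit:
move_arm:
  increments:
    - [0, 0.15, 0, 0, 0.5]
    - [0, 0.15, 0, 0, 0.5]

```text
t: 8.57
tool_pos: [0.5617, 0.2019, 0.078]
tool_rot: [-2.292, -2.141, 0.009]
contact_force: [-13.5, 0.3, 6.2]
opening: 0.0107
```

Run:
```python
from h import *
from station import get_image
import cv2
rel(.558,.2015,.0775,-4)
d=get_image('wrist'); cv2.imwrite('pics/w6.png',cv2.resize(d['image'][40:400,220:620,::-1],None,fx=1.6,fy=1.6,interpolation=cv2.INTER_CUBIC))
d=get_image('side'); cv2.imwrite('pics/s6.png',cv2.resize(d['image'][130:290,230:430,::-1],None,fx=3.7,fy=3.7,interpolation=cv2.INTER_CUBIC))
```

```text
t 8.57 pos [0.5617 0.2019 0.078 ] yaw -3.9 F [-13.5   0.3   6.2] open 0.0107 q6 0.29
shift cm [-0.07 -0.37  0.05] twist 0.1
```

View pics/w6.png

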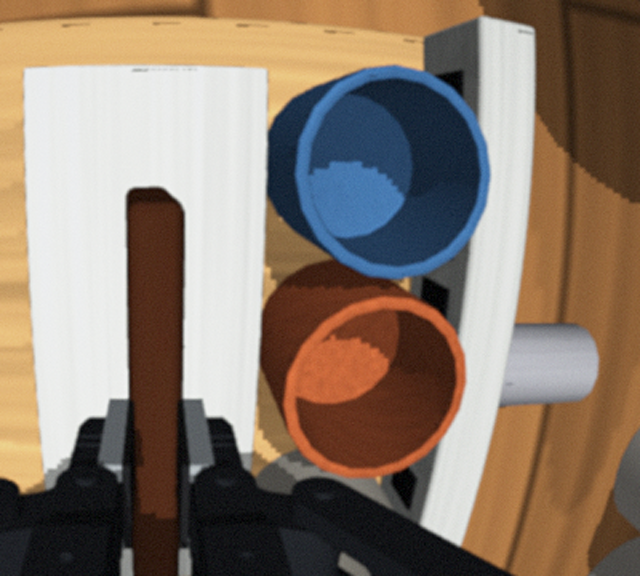

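View pics/s6.png

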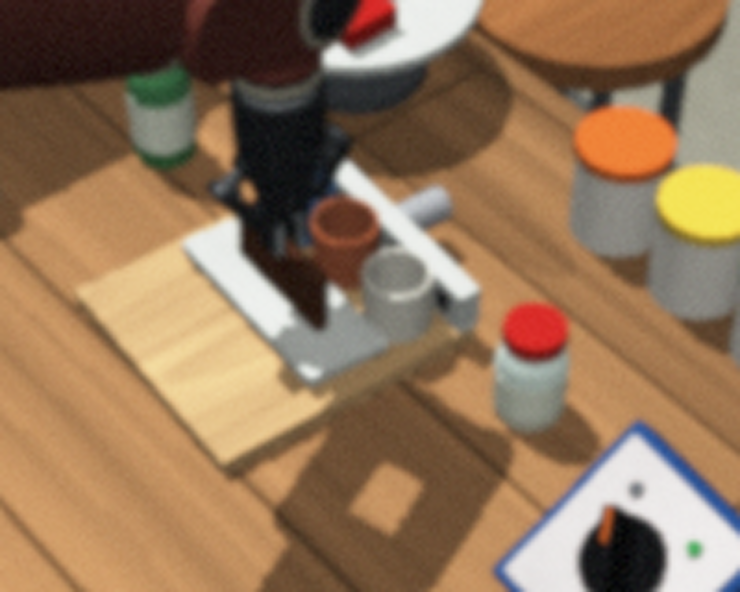

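Emit:
move_arm:
  increments:
    - [0, 0.15, 0, 0, 0.5]
    - [0, 0.2, 0, 0, 0.5]

```text
t: 8.93
tool_pos: [0.5626, 0.202, 0.078]
tool_rot: [-2.29, -2.14, 0.012]
contact_force: [-16.5, 0.7, 9.8]
opening: 0.0108
```

Emit:
move_arm:
  increments:
    - [0, 0.15, 0, 0, 0.5]
    - [0, 0.2, 0, 0, 0.5]

```text
t: 9.18
tool_pos: [0.5635, 0.2017, 0.0779]
tool_rot: [-2.289, -2.139, 0.016]
contact_force: [-21.3, -0.1, 11.8]
opening: 0.0108
```

Run:
```python
from h import *
from station import get_image,sensors
import cv2
rel(.558,.2015,.0775,-4)
print(sensors.get_obs()['wrist_torque'])
np.set_printoptions(precision=4,suppress=True)
w=wcam()
d=get_image('wrist'); cv2.imwrite('pics/w7.png',cv2.resize(d['image'][40:400,350:620,::-1],None,fx=2.2,fy=1.65,interpolation=cv2.INTER_CUBIC))
d=get_image('side'); cv2.imwrite('pics/s7.png',cv2.resize(d['image'][170:250,300:380,::-1],None,fx=7,fy=7,interpolation=cv2.INTER_CUBIC))
```

```text
t 9.18 pos [0.5635 0.2017 0.0779] yaw -3.89 F [-21.3  -0.1  11.8] open 0.0108 q6 0.29
shift cm [-0.06 -0.55  0.04] twist 0.11
[ 0.0352707   4.40431341 -0.0222029 ]
```

View pics/w7.png

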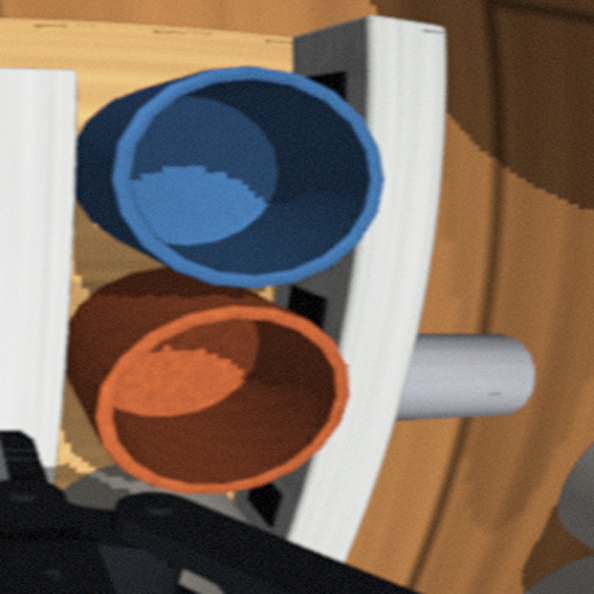

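View pics/s7.png

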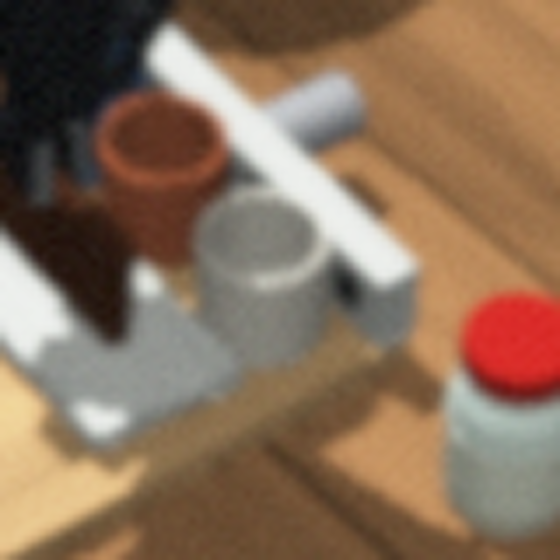

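Run:
```python
from h import *
np.set_printoptions(precision=4,suppress=True)
w=wcam()
a,b=w(517.3,50.9,.063),w(482.7,364,.063); print(a,b)
d=(a-b)[:2]; d/=np.hypot(*d); n=np.array([d[1],-d[0]]); print(d)
for n_,p in (("blue",(463.6,146.7)),("brown",(451.4,281))):
    c=w(*p,.074); print(n_,c,(c-b)[:2]@n,(c-b)[:2]@d)
c=c3(0,0,0)
# side: white rim centre & bar top near edge
A=at('side',300+152/7,170+55/7,.063); B=at('side',300+372/7,170+285/7,.063)
W=at('side',300+263/7,170+240/7,.074); Br=at('side',300+162/7,170+142/7,.074)
d=(A-B)[:2]; d/=np.hypot(*d); n=np.array([d[1],-d[0]]); print(A,B,d)
for c in (W,Br): print(c,(c-B)[:2]@n,(c-B)[:2]@d)
```

```text
[0.6666 0.3137 0.063 ] [0.6552 0.1443 0.063 ]
[0.067  0.9978]
blue [0.6306 0.2666 0.074 ] -0.0327117946179519 0.12036999033773077
brown [0.6263 0.2047 0.074 ] -0.032859175350290946 0.058321073099456125
[0.6643 0.255  0.063 ] [0.6453 0.0779 0.063 ] [0.1064 0.9943]
[0.6193 0.1216 0.074 ] -0.030546159284264393 0.04068468686005179
[0.6241 0.1981 0.074 ] -0.03390065821408667 0.11723356834618744
```

Emit:
move_arm:
  increments:
    - [0, -0.8, 0, 0, 0.5]
    - [0, -1.8, 0, 0, 0.5]
    - [0, -3.4, 0, 0, 0.5]
    - [0, -5.5, 0, 0, 0.5]
    - [0, -7.5, 0, 0, 0.5]

```text
t: 10.0
tool_pos: [0.4934, 0.2065, 0.0784]
tool_rot: [2.295, 2.143, 0.003]
contact_force: [-0.2, 0.6, -2.9]
opening: 0.0106
```

Emit:
move_arm:
  increments:
    - [0, -0.3, 0.1, 0, 0.5]
    - [0, -0.3, 0.3, 0, 0.5]
    - [0, -0.3, 0.3, 0, 0.5]

```text
t: 10.38
tool_pos: [0.4914, 0.2066, 0.0749]
tool_rot: [2.296, 2.144, 0.001]
contact_force: [-0.0, -0.1, -2.2]
opening: 0.0108
```

Run:
```python
from h import *
from station import get_image,sensors
import cv2
rel(.49,.206,.0745,-4)
d=get_image('wrist'); cv2.imwrite('pics/w8.png',d['image'][:,:,::-1])
d=get_image('side'); cv2.imwrite('pics/s8.png',cv2.resize(d['image'][130:290,230:430,::-1],None,fx=3.7,fy=3.7,interpolation=cv2.INTER_CUBIC))
```

```text
t 10.38 pos [0.4914 0.2066 0.0749] yaw -3.93 F [-0.  -0.1 -2.2] open 0.0108 q6 0.33
shift cm [-0.07 -0.14  0.04] twist 0.07
```

View pics/w8.png

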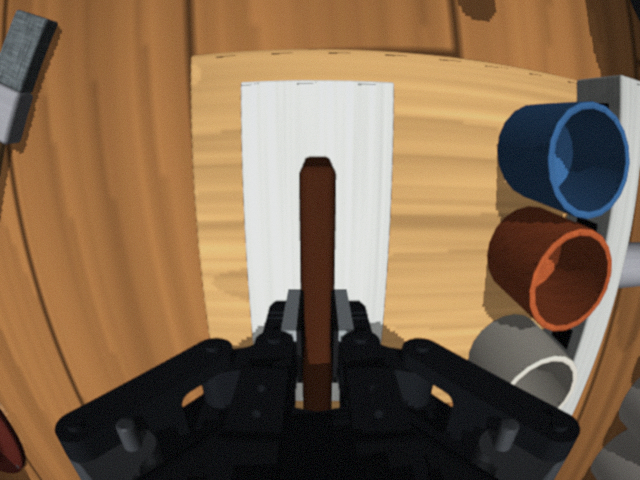

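View pics/s8.png

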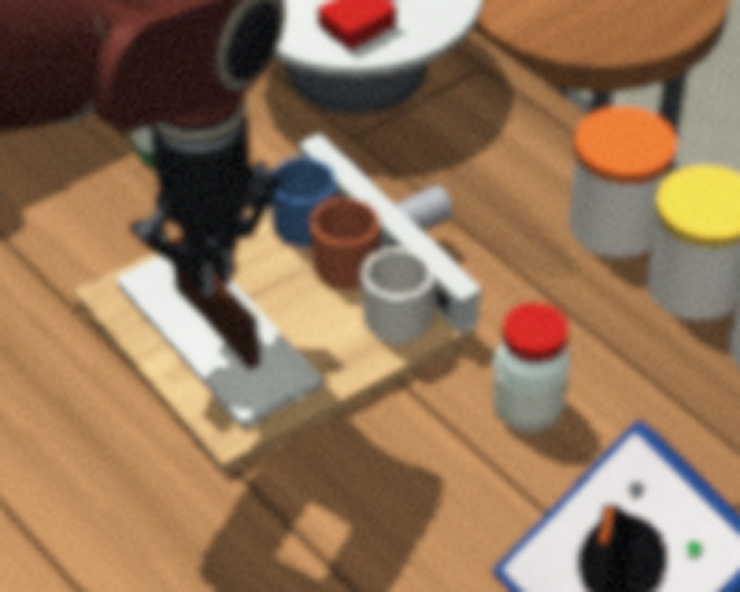

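Emit:
move_arm:
  increments:
    - [0, 0, 0.15, 0, 0.5]
    - [0, 0, 0.25, 0, 0.5]
    - [0, 0, 0.25, 0, 0.5]

```text
t: 10.85
tool_pos: [0.4914, 0.2067, 0.0746]
tool_rot: [2.296, 2.144, -0.0]
contact_force: [-5.3, -1.5, 9.6]
opening: 0.0106
```

Seated on the board (Fz 9.6 N). Release.

Emit:
move_arm:
  increments:
    - [0, 0, -0.1, 0, 3]
    - [0, 0, -0.1, 0, 6]
    - [0, 0, -0.1, 0, 7]
    - [0, 0, -0.2, 0, 7]

```text
t: 11.35
tool_pos: [0.4906, 0.2066, 0.0741]
tool_rot: [-2.296, -2.144, 0.0]
contact_force: [-0.2, -0.2, -0.0]
opening: 0.0701
```

Emit:
move_arm:
  increments:
    - [0, 0, -1, 0, 7]
    - [0, 0, -3, 0, 7]
    - [0, 0, -6, 0, 7]
    - [0, 0, -9, 0, 7]
    - [0, 0, -13, 0, 7]

```text
t: 11.98
tool_pos: [0.4905, 0.2066, 0.2064]
tool_rot: [2.296, 2.144, 0.0]
contact_force: [1.0, 0.1, 0.9]
opening: 0.07
```

Run:
```python
from h import *
from station import get_image,sensors
import cv2
rel(.45,-.15,.25,-5.5)
d=get_image('wrist'); cv2.imwrite('pics/w9.png',d['image'][:,:,::-1])
```

```text
t 11.97 pos [0.4905 0.2066 0.2064] yaw -3.91 F [1.  0.1 0.9] open 0.07 q6 0.33
shift cm [-35.85  -1.6   -4.36] twist 1.59
```

View pics/w9.png

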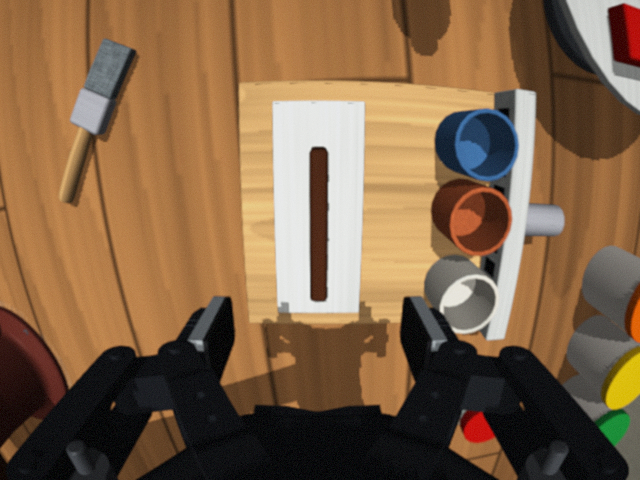

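Emit:
move_arm:
  increments:
    - [-4, 0, -3, 0, 4]
    - [-10, 0, -5, 0, 0]
    - [-16, -1, -5, 0, 0]
    - [-22, -1.5, -5, 0, 0]
    - [-28, -1.6, -5, 0, 0]

```text
t: 12.65
tool_pos: [0.4553, -0.0733, 0.2564]
tool_rot: [2.293, 2.143, 0.003]
contact_force: [1.2, 0.3, 0.3]
opening: 0.0001
```

Emit:
move_arm:
  increments:
    - [-5, 0, 0, 0, 0]
    - [-9, 0, 0, 0, 0]
    - [-11, 0, 0, 0, 0]
    - [-11, 0, 0, 0, 0]
    - [-11, 0, 0, 0, 0]

```text
t: 13.28
tool_pos: [0.4483, -0.1808, 0.2552]
tool_rot: [2.295, 2.144, 0.001]
contact_force: [-0.1, 0.5, 0.3]
opening: -0.0001
```

Run:
```python
from h import *
from station import get_image,sensors
import cv2
rel(.535,-.155,.2,-5)
d=get_image('wrist'); cv2.imwrite('pics/w10.png',d['image'][:,:,::-1])
d=get_image('side'); cv2.imwrite('pics/s10.png',cv2.resize(d['image'][150:330,240:460,::-1],None,fx=3.3,fy=3.3,interpolation=cv2.INTER_CUBIC))
```

```text
t 13.28 pos [ 0.4483 -0.1808  0.2552] yaw -3.89 F [-0.1  0.5  0.3] open -0.0001 q6 -0.47
shift cm [3.16 8.46 5.53] twist 1.11
```

View pics/w10.png

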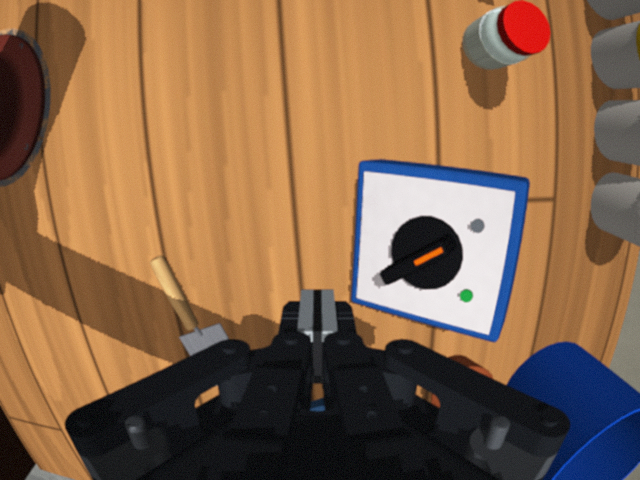

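View pics/s10.png

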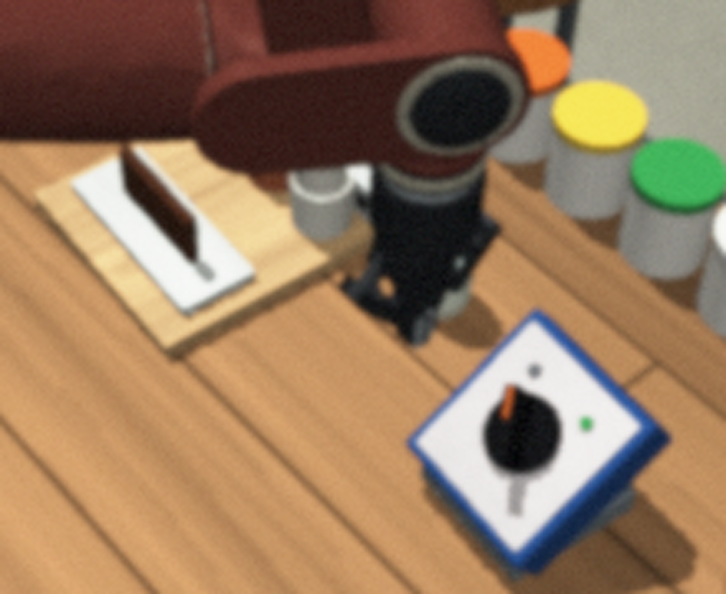

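Run:
```python
from h import *
np.set_printoptions(precision=4,suppress=True)
w=wcam()
print(w(477,226,.1245),w(466,296,.1245),w(443,250,.149),w(415,262,.134),w(426,252,.108))
```

```text
[ 0.5809 -0.1881  0.1245] [ 0.5751 -0.2517  0.1245] [ 0.5421 -0.1982  0.149 ] [ 0.524  -0.2119  0.134 ] [ 0.5407 -0.2134  0.108 ]
```

Emit:
move_arm:
  increments:
    - [2, 3, 1, 0, 0]
    - [3, 6, 3, 0, 0]
    - [3.2, 8.4, 5.5, 0, 0]
    - [3.2, 8.4, 5.5, 0, 0]

```text
t: 13.92
tool_pos: [0.5336, -0.1535, 0.1965]
tool_rot: [-2.29, -2.144, 0.003]
contact_force: [-0.2, -0.1, -0.3]
opening: 0.0
```

Run:
```python
from h import *
rel(.536,-.155,.146,-4)
```

```text
t 13.93 pos [ 0.5336 -0.1535  0.1965] yaw -3.78 F [-0.2 -0.1 -0.3] open 0.0 q6 -0.35
shift cm [-0.15  0.28  5.05] twist 0.22
```

Emit:
move_arm:
  increments:
    - [0, 0.2, 2.5, 0, 0]
    - [0, 0.2, 5, 0, 0]
    - [0, 0.2, 5, 0, 0]

```text
t: 14.3
tool_pos: [0.5345, -0.1545, 0.1481]
tool_rot: [-2.293, -2.142, 0.002]
contact_force: [-0.1, -0.4, -0.1]
opening: -0.0001
```

Run:
```python
from h import *
from station import get_image,sensors
import cv2
rel(.536,-.212,.146,-4)
d=get_image('wrist'); cv2.imwrite('pics/w11.png',d['image'][:,:,::-1])
d=get_image('side'); cv2.imwrite('pics/s11.png',cv2.resize(d['image'][200:320,330:460,::-1],None,fx=4.5,fy=4.5,interpolation=cv2.INTER_CUBIC))
```

```text
t 14.3 pos [ 0.5345 -0.1545  0.1481] yaw -3.9 F [-0.1 -0.4 -0.1] open -0.0001 q6 -0.35
shift cm [-5.72  0.54  0.2 ] twist 0.1
```

View pics/w11.png

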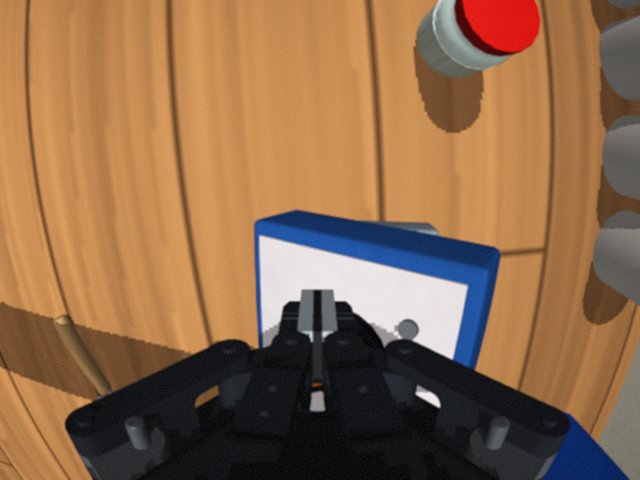

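View pics/s11.png

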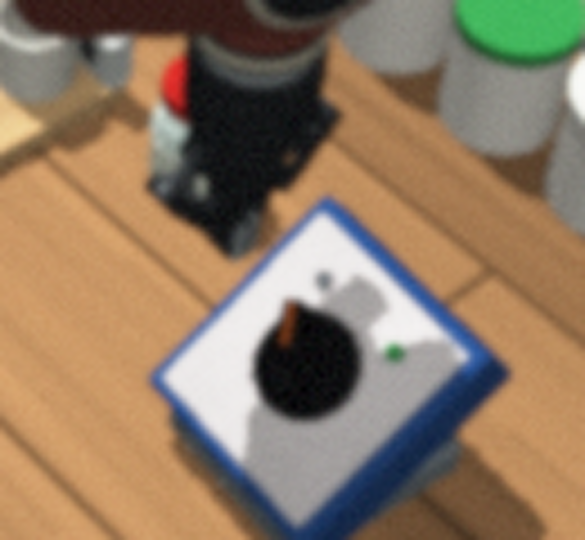

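Emit:
move_arm:
  increments:
    - [-1, 0.1, 0.2, 0, 0]
    - [-2, 0.2, 0.2, 0, 0]
    - [-3, 0.3, 0.2, 0, 0]
    - [-3.8, 0.4, 0.2, 0, 0]
    - [-4.5, 0.5, 0.2, 0, 0]

```text
t: 15.02
tool_pos: [0.538, -0.2012, 0.1473]
tool_rot: [-2.296, -2.144, 0.0]
contact_force: [0.3, -0.2, -0.3]
opening: -0.0003
```

Emit:
move_arm:
  increments:
    - [-0.5, 0.1, 0, 0, 0]
    - [-1, 0.1, 0, 0, 0]
    - [-1.3, 0.1, 0, 0, 0]
    - [-1.3, 0.1, 0, 0, 0]

```text
t: 15.52
tool_pos: [0.5381, -0.2136, 0.1473]
tool_rot: [-2.296, -2.144, -0.0]
contact_force: [-0.6, -0.2, -0.1]
opening: 0.0
```

Run:
```python
from h import *
from station import get_image,sensors
import cv2
rel(.536,-.212,.146,-4)
d=get_image('side'); cv2.imwrite('pics/s12.png',cv2.resize(d['image'][200:320,330:460,::-1],None,fx=4.5,fy=4.5,interpolation=cv2.INTER_CUBIC))
```

```text
t 15.53 pos [ 0.5381 -0.2136  0.1473] yaw -3.92 F [-0.6 -0.2 -0.1] open 0.0 q6 -0.44
shift cm [ 0.15 -0.23  0.13] twist 0.08
```

View pics/s12.png

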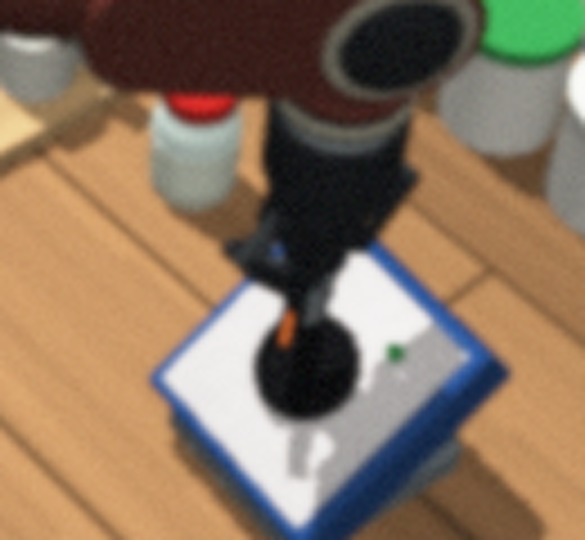

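Run:
```python
from h import *
from station import get_image,sensors
import cv2
for n in CAM: print(n,-CAM[n][1].T@CAM[n][2])
d=get_image('top'); cv2.imwrite('pics/t13.png',cv2.resize(d['image'][150:270,330:450,::-1],None,fx=4.5,fy=4.5,interpolation=cv2.INTER_CUBIC))
d=get_image('wrist'); cv2.imwrite('pics/w13.png',d['image'][:,:,::-1])
```

```text
top [ 0.23178174 -0.00568362  1.38694937]
side [-0.1016622  -0.71310207  1.20444849]
```

View pics/t13.png

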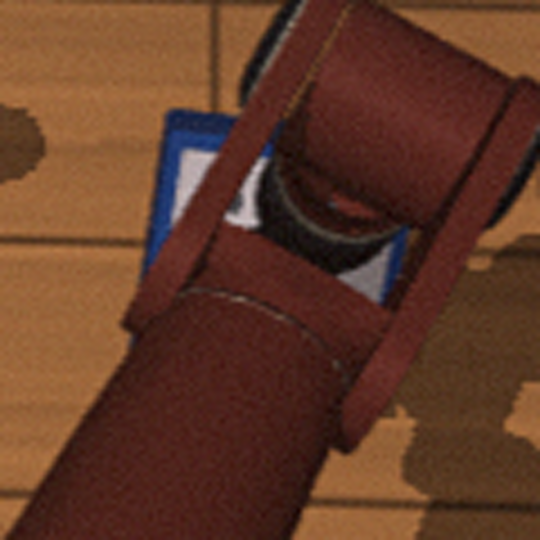

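View pics/w13.png

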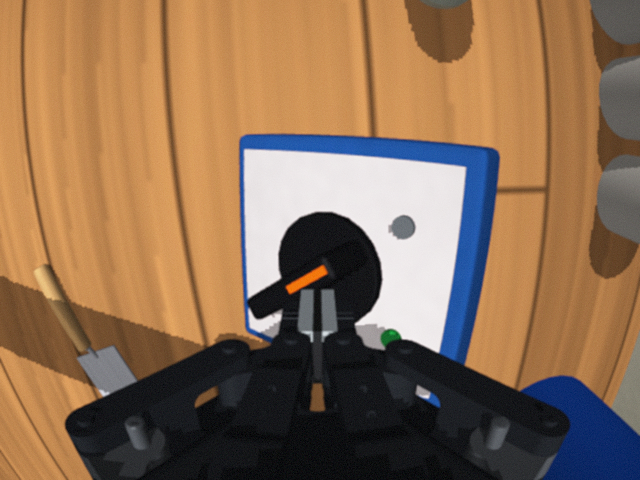

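Run:
```python
from h import *
from station import sensors,get_image
import cv2
o=sensors.get_obs()
p=o['tool_pos']; K,R,t=CAM['side']
for z in (.11,.12,.13,.14,.15):
    x=K@(R@np.array([p[0],p[1],z])+t); x=x[:2]/x[2]; print(z,x,(x-[330,200])*4.5)
d=get_image('wrist');cv2.imwrite('pics/w14.png',cv2.resize(d['image'][200:400,220:440,::-1],None,fx=3.5,fy=3,interpolation=cv2.INTER_CUBIC))
d=get_image('side'); cv2.imwrite('pics/s14.png',cv2.resize(d['image'][230:310,360:440,::-1],None,fx=7,fy=7,interpolation=cv2.INTER_CUBIC))
```

```text
0.11 [396.18792353 278.77911199] [297.84565586 354.50600397]
0.12 [396.56188955 276.53864737] [299.52850299 344.42391318]
0.13 [396.94016114 274.27238778] [301.23072511 334.22574503]
0.14 [397.32281306 271.97988517] [302.95265877 323.90948327]
0.15 [397.70992185 269.66068104] [304.69464834 313.47306469]
```

View pics/w14.png

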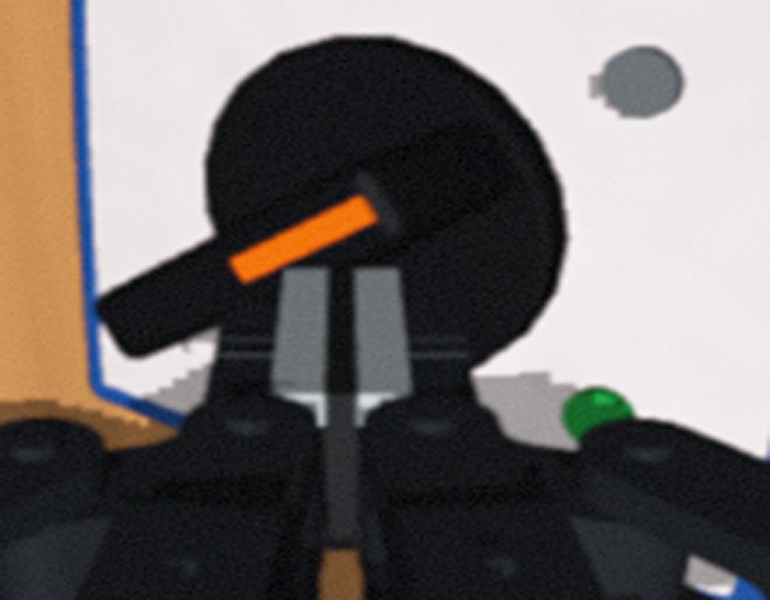

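View pics/s14.png

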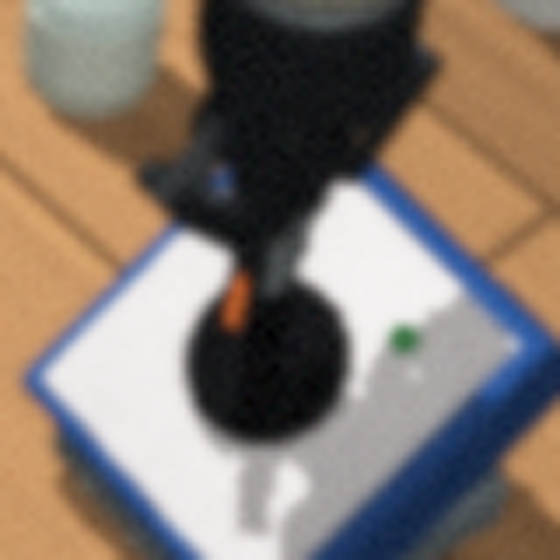

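Emit:
move_arm:
  increments:
    - [0, 0, 0.2, 0, 0]
    - [0, 0, 0.2, 0, 0]

```text
t: 16.02
tool_pos: [0.538, -0.2134, 0.145]
tool_rot: [-2.296, -2.144, 0.0]
contact_force: [0.7, -0.0, 0.1]
opening: 0.0001
```

Emit:
move_arm:
  increments:
    - [0, 0, 0.2, 0, 0]
    - [0, 0, 0.2, 0, 0]

```text
t: 16.27
tool_pos: [0.538, -0.2135, 0.143]
tool_rot: [-2.296, -2.144, 0.0]
contact_force: [0.4, 0.1, -0.7]
opening: 0.0002
```

Emit:
move_arm:
  increments:
    - [0, 0, 0.2, 0, 0]
    - [0, 0, 0.2, 0, 0]

```text
t: 16.52
tool_pos: [0.538, -0.2135, 0.1411]
tool_rot: [-2.296, -2.144, 0.0]
contact_force: [-0.6, 0.3, -0.1]
opening: -0.0002
```

Run:
```python
from h import *
from station import sensors,get_image
import cv2
np.set_printoptions(precision=4,suppress=True)
d=get_image('wrist');cv2.imwrite('pics/w15.png',cv2.resize(d['image'][200:400,220:440,::-1],None,fx=3.5,fy=3,interpolation=cv2.INTER_CUBIC))
K,R,t=d['K'],np.array(d['R']),np.array(d['t'])
p=sensors.get_obs()['tool_pos']
for z in (0.11,.12,.124,.13,.141):
  for dy in (0,.011):
    c=R@np.array([p[0],p[1]+dy,z])+t; th=np.arctan2(np.hypot(c[0],c[1]),c[2]); q=c[:2]/np.hypot(c[0],c[1])*th*K[0,0]+[K[0,2],K[1,2]]
    print(z,dy,q, (q-[220,200])*[3.5,3])
```

```text
0.11 0 [318.2566 274.6384] [343.8982 223.9153]
0.11 0.011 [316.8023 254.9352] [338.8079 164.8055]
0.12 0 [318.326  282.1004] [344.1408 246.3013]
0.12 0.011 [316.7984 261.5511] [338.7943 184.6534]
0.124 0 [318.3556 285.2956] [344.2445 255.8869]
0.124 0.011 [316.7967 264.3925] [338.7885 193.1775]
0.13 0 [318.4022 290.3357] [344.4076 271.007 ]
0.13 0.011 [316.7941 268.885 ] [338.7793 206.6551]
0.141 0 [318.4951 300.4281] [344.733  301.2842]
0.141 0.011 [316.7889 277.9216] [338.7611 233.7648]
```

View pics/w15.png

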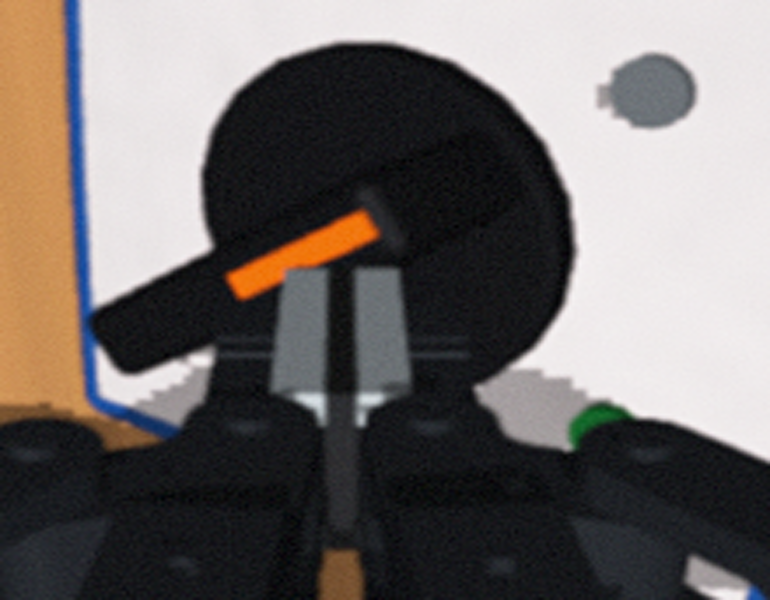

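Emit:
move_arm:
  increments:
    - [0, 0, 0.3, 0, 0]
    - [0, 0, 0.3, 0, 0]

```text
t: 16.82
tool_pos: [0.5385, -0.2138, 0.139]
tool_rot: [2.295, 2.144, 0.0]
contact_force: [0.2, -0.2, 0.8]
opening: -0.0
```

Emit:
move_arm:
  increments:
    - [0, 0, 0.3, 0, 0]
    - [0, 0, 0.3, 0, 0]

```text
t: 17.08
tool_pos: [0.5392, -0.2146, 0.1377]
tool_rot: [2.293, 2.142, 0.0]
contact_force: [-0.8, -0.6, 7.6]
opening: -0.0001
```

Run:
```python
from h import *
from station import sensors,get_image
import cv2
d=get_image('wrist');cv2.imwrite('pics/w16.png',cv2.resize(d['image'][200:400,220:440,::-1],None,fx=3.5,fy=3,interpolation=cv2.INTER_CUBIC))
d=get_image('side'); cv2.imwrite('pics/s16.png',cv2.resize(d['image'][230:310,360:440,::-1],None,fx=7,fy=7,interpolation=cv2.INTER_CUBIC))
```

```text
(no output)
```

View pics/w16.png

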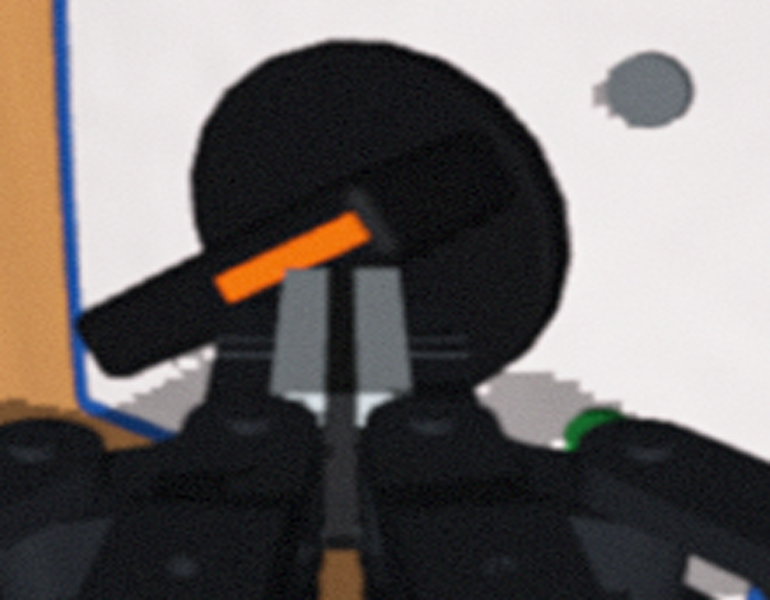

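View pics/s16.png

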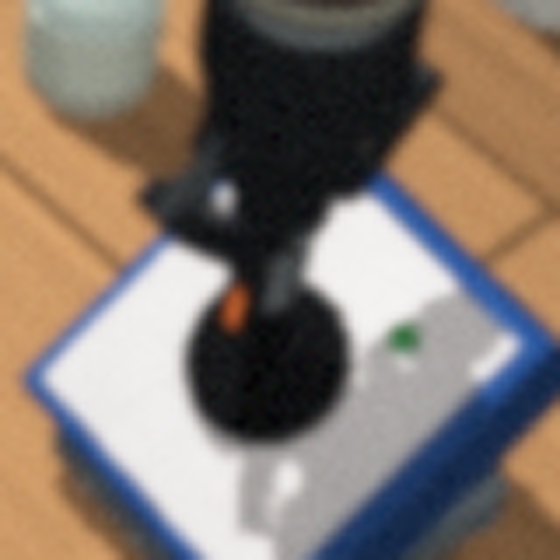

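Run:
```python
from h import *
from station import sensors
np.set_printoptions(precision=4,suppress=True)
p=sensors.get_obs()['tool_pos']; print(p); K,R,t=CAM['side']
for dz in (-.025,-.017,-.01,0,.01):
  for dx,dy in ((.005,-.011),(-.005,-.011),(.005,.011)):
    x=K@(R@(p+[dx,dy,dz])+t); x=x[:2]/x[2]; print(dz,dx,dy,(x-[360,230])*7)
w=wcam()
f=lambda a,b,z: w(220+a/3.5,200+b/3,z)
# bar top pts in w16: pointer end mid, lower end mid
for z in (.14,.15): print(z,f(368,215,z),f(335,205,z))
for z in (.12,.13): print(z,f(98,345,z))
print('orange',f(362,224,.147),f(222,290,.137))
```

```text
[ 0.5392 -0.2146  0.1377]
-0.025 0.005 -0.011 [288.5439 349.3143]
-0.025 -0.005 -0.011 [269.4812 363.1739]
-0.025 0.005 0.011 [247.3602 312.9468]
-0.017 0.005 -0.011 [290.8066 336.7634]
-0.017 -0.005 -0.011 [271.6629 350.6492]
-0.017 0.005 0.011 [249.4167 300.3337]
-0.01 0.005 -0.011 [292.8037 325.6863]
-0.01 -0.005 -0.011 [273.5885 339.5949]
-0.01 0.005 0.011 [251.2316 289.2026]
0 0.005 -0.011 [295.6848 309.706 ]
0 -0.005 -0.011 [276.3665 323.647 ]
0 0.005 0.011 [253.8496 273.1455]
0.01 0.005 -0.011 [298.5994 293.5393]
0.01 -0.005 -0.011 [279.1771 307.5125]
0.01 0.005 0.011 [256.4979 256.9027]
0.14 [ 0.5431 -0.2     0.14  ] [ 0.5392 -0.1982  0.14  ]
0.15 [ 0.5431 -0.196   0.15  ] [ 0.5395 -0.1943  0.15  ]
0.12 [ 0.5019 -0.2295  0.12  ]
0.13 [ 0.5044 -0.2242  0.13  ]
orange [ 0.5423 -0.1985  0.147 ] [ 0.5236 -0.212   0.137 ]
```

Emit:
move_arm:
  increments:
    - [0, 0, -1.5, 0, 0]
    - [0, 0, -3, 0, 0]
    - [2.5, -0.4, -3, 0, 0]
    - [5.2, -0.8, -3, 0, 0]
    - [5.2, -0.8, -3, 0, 0]

```text
t: 17.85
tool_pos: [0.5331, -0.1586, 0.1648]
tool_rot: [-2.292, -2.147, 0.0]
contact_force: [0.6, 0.6, -0.9]
opening: 0.0002
```

Run:
```python
from h import *
from station import sensors,get_image
import cv2
rel(.533,-.163,.128,-4)
d=get_image('side'); cv2.imwrite('pics/s17.png',cv2.resize(d['image'][210:310,350:450,::-1],None,fx=5.8,fy=5.8,interpolation=cv2.INTER_CUBIC))
```

```text
t 17.85 pos [ 0.5331 -0.1586  0.1648] yaw -3.75 F [ 0.6  0.6 -0.9] open 0.0002 q6 -0.36
shift cm [-0.45  0.02  3.68] twist 0.25
```

View pics/s17.png

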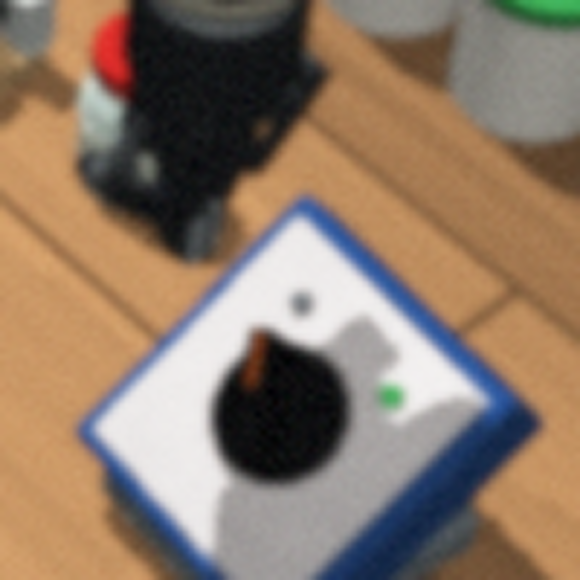

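Run:
```python
from h import *
from station import sensors
p=sensors.get_obs()['tool_pos']; K,R,t=CAM['side']
for dz in (-.017,-.01,0,.01):
  for dx,dy in ((.005,-.011),(-.005,-.011),(-.005,.011),(0,0)):
    x=K@(R@(p+[dx,dy,dz])+t); x=x[:2]/x[2]; print(dz,dx,dy,((x-[350,210])*5.8).round())
```

```text
-0.017 0.005 -0.011 [210. 290.]
-0.017 -0.005 -0.011 [194. 302.]
-0.017 -0.005 0.011 [160. 272.]
-0.017 0 0 [185. 281.]
-0.01 0.005 -0.011 [211. 281.]
-0.01 -0.005 -0.011 [195. 292.]
-0.01 -0.005 0.011 [161. 263.]
-0.01 0 0 [186. 272.]
0 0.005 -0.011 [213. 267.]
0 -0.005 -0.011 [197. 278.]
0 -0.005 0.011 [163. 249.]
0 0 0 [188. 258.]
0.01 0.005 -0.011 [215. 253.]
0.01 -0.005 -0.011 [199. 264.]
0.01 -0.005 0.011 [165. 235.]
0.01 0 0 [190. 244.]
```

Emit:
move_arm:
  increments:
    - [-0.2, 0.3, 1.5, 0, 0]
    - [-0.2, 0.3, 3, 0, 0]
    - [-0.2, 0.3, 4.2, 0, 0]
    - [-0.2, 0.3, 4.2, 0, 0]

```text
t: 18.4
tool_pos: [0.5353, -0.163, 0.121]
tool_rot: [-2.294, -2.141, 0.002]
contact_force: [0.4, -0.8, -0.0]
opening: -0.0001
```

Emit:
move_arm:
  increments:
    - [-0.6, 0, 0, 0, 0]
    - [-1.2, 0, 0, 0, 0]

```text
t: 18.65
tool_pos: [0.5362, -0.176, 0.1242]
tool_rot: [2.295, 2.143, 0.001]
contact_force: [-0.0, -0.3, -0.4]
opening: 0.0002
```

Run:
```python
from h import *
from station import sensors,get_image
import cv2
rel(.533,-.212,.122,-4)
d=get_image('side'); cv2.imwrite('pics/s18.png',cv2.resize(d['image'][210:310,350:450,::-1],None,fx=5.8,fy=5.8,interpolation=cv2.INTER_CUBIC))
```

```text
t 18.65 pos [ 0.5362 -0.176   0.1242] yaw -3.91 F [-0.  -0.3 -0.4] open 0.0002 q6 -0.38
shift cm [-3.61 -0.08  0.22] twist 0.09
```

View pics/s18.png

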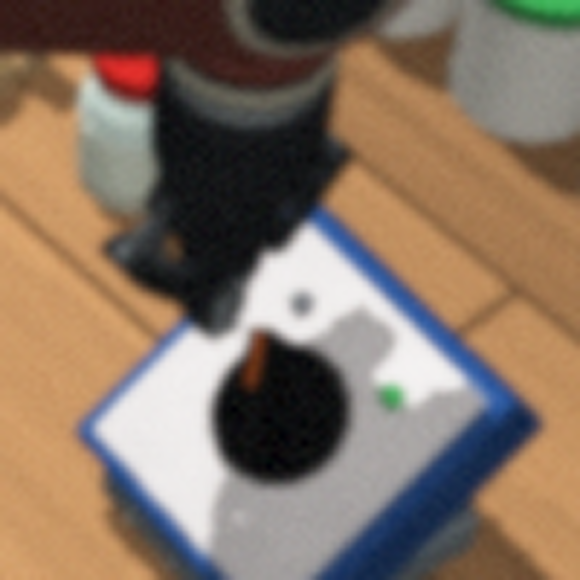

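Emit:
move_arm:
  increments:
    - [-0.5, 0, 0.2, 0, 0]
    - [-1, 0, 0.2, 0, 0]
    - [-1.5, 0, 0.2, 0, 0]

```text
t: 19.08
tool_pos: [0.535, -0.1879, 0.1217]
tool_rot: [-2.293, -2.142, -0.007]
contact_force: [0.4, 9.9, 4.2]
opening: -0.0005
```

Emit:
move_arm:
  increments:
    - [-0.5, 0, 0, 0, 0]
    - [-1, 0, 0, 0, 0]

```text
t: 19.32
tool_pos: [0.5356, -0.1989, 0.1226]
tool_rot: [2.295, 2.145, 0.007]
contact_force: [4.1, 8.9, 6.2]
opening: 0.0001
```

Run:
```python
from h import *
from station import sensors,get_image
import cv2
rel(.533,-.212,.122,-4)
d=get_image('side'); cv2.imwrite('pics/s19.png',cv2.resize(d['image'][210:310,350:450,::-1],None,fx=5.8,fy=5.8,interpolation=cv2.INTER_CUBIC))
```

```text
t 19.32 pos [ 0.5356 -0.1989  0.1226] yaw -3.88 F [4.1 8.9 6.2] open 0.0001 q6 -0.42
shift cm [-1.32 -0.17  0.06] twist 0.12
```

View pics/s19.png

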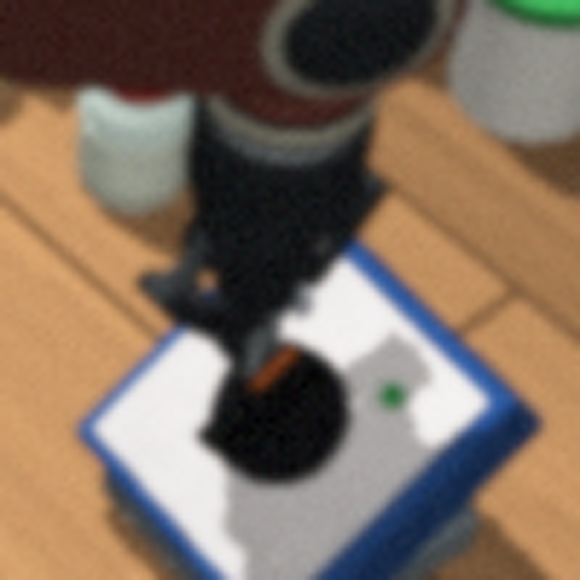

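Working: the pointer has turned from (260,330) to (295,350). Continue.

Emit:
move_arm:
  increments:
    - [-0.5, 0, 0, 0, 0]
    - [-1, 0, 0, 0, 0]
    - [-1.4, 0, 0, 0, 0]

```text
t: 19.75
tool_pos: [0.5361, -0.2056, 0.1232]
tool_rot: [-2.288, -2.137, -0.029]
contact_force: [5.2, 35.2, 13.1]
opening: 0.0001
```

Run:
```python
from h import *
from station import sensors,get_image
import cv2
rel(.533,-.212,.122,-4)
d=get_image('side'); cv2.imwrite('pics/s20.png',cv2.resize(d['image'][210:310,350:450,::-1],None,fx=5.8,fy=5.8,interpolation=cv2.INTER_CUBIC))
```

```text
t 19.75 pos [ 0.5361 -0.2056  0.1232] yaw -3.93 F [ 5.2 35.2 13.1] open 0.0001 q6 -0.44
shift cm [-0.66 -0.26  0.11] twist 0.07
```

View pics/s20.png

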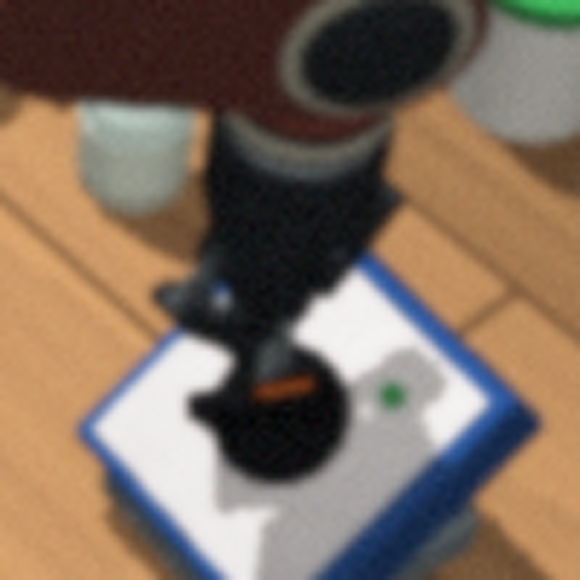

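Emit:
move_arm:
  increments:
    - [0.8, 0, 0, 0, 0]
    - [2, 0, 0, 0, 0]
    - [3.5, 0, -0.5, 0, 0]
    - [4.5, 0, -3, 0, 0]
    - [5, 0, -7, 0, 0]

```text
t: 20.42
tool_pos: [0.535, -0.1631, 0.19]
tool_rot: [-2.293, -2.142, 0.003]
contact_force: [0.1, -0.2, 0.6]
opening: 0.0004
```

Run:
```python
from h import *
from station import sensors,get_image
import cv2
rel(.533,-.212,.122,-4)
d=get_image('side'); cv2.imwrite('pics/s21.png',cv2.resize(d['image'][210:310,350:450,::-1],None,fx=5.8,fy=5.8,interpolation=cv2.INTER_CUBIC))
```

```text
t 20.43 pos [ 0.535  -0.1631  0.19  ] yaw -3.9 F [ 0.1 -0.2  0.6] open 0.0004 q6 -0.36
shift cm [-4.9   0.17  6.79] twist 0.1
```

View pics/s21.png

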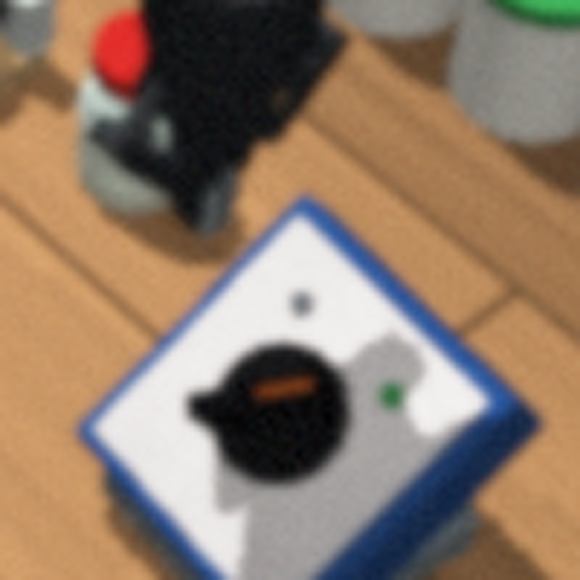

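Emit:
move_arm:
  increments:
    - [1, -4, -2, 0, 0]
    - [2, -8, -4, 0, 0]
    - [3, -12, -6, 0, 0]
    - [3, -14, -6, 0, 0]
    - [3, -14, -6, 0, 0]

```text
t: 21.1
tool_pos: [0.3983, -0.1247, 0.2516]
tool_rot: [2.296, 2.142, 0.001]
contact_force: [0.6, 0.3, 0.2]
opening: 0.0002
```

Run:
```python
from h import *
from station import sensors,get_image
import cv2
rel(.4,-.1,.25,-4)
for n in ('side','top','wrist'):
    d=get_image(n); cv2.imwrite(f'pics/f_{n}.png',d['image'][:,:,::-1])
a=cv2.imread('pics/f_top.png');cv2.imwrite('pics/f_tc.png',cv2.resize(a[140:280,185:455],None,fx=2.9,fy=2.9,interpolation=cv2.INTER_CUBIC))
a=cv2.imread('pics/f_side.png');cv2.imwrite('pics/f_sc.png',cv2.resize(a[150:320,230:450],None,fx=3.5,fy=3.5,interpolation=cv2.INTER_CUBIC))
```

```text
t 21.1 pos [ 0.3983 -0.1247  0.2516] yaw -3.96 F [0.6 0.3 0.2] open 0.0002 q6 -0.41
shift cm [ 2.48 -0.    0.16] twist 0.04
```

View pics/f_tc.png

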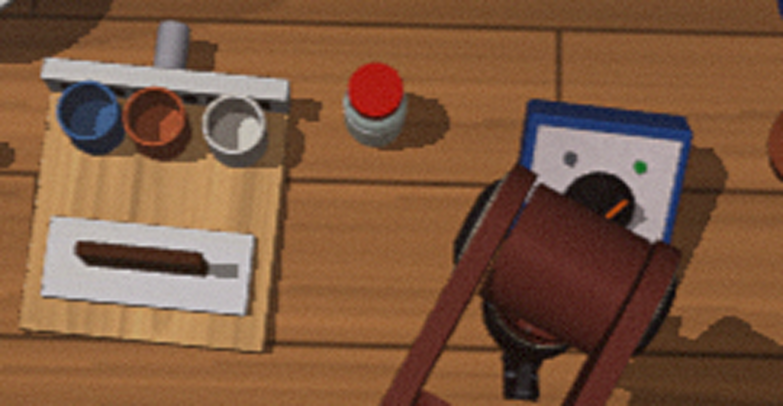

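View pics/f_sc.png

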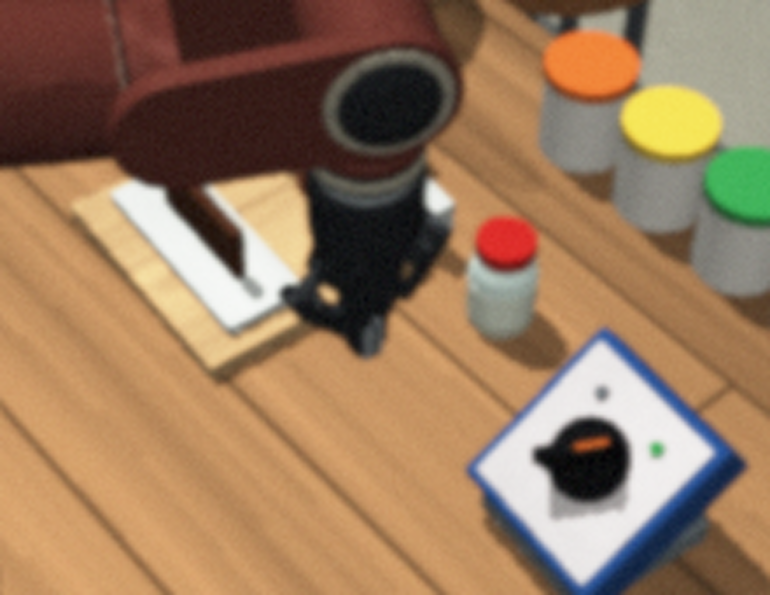

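View pics/f_wrist.png

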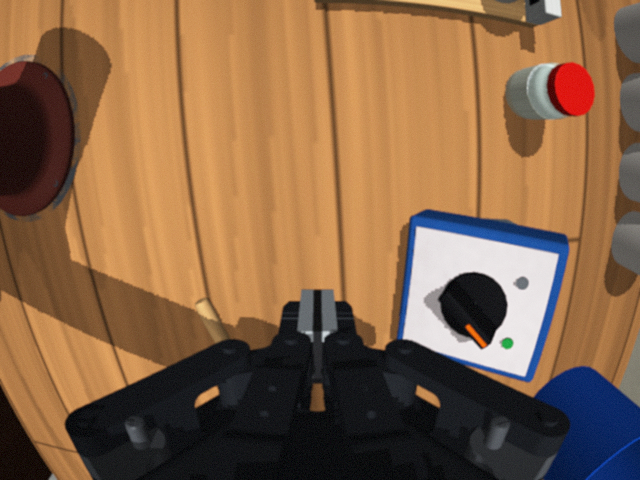

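```bash
python3 - <<'E'
from h import *
np.set_printoptions(precision=4,suppress=True)
yaw=np.radians(-5.3);ex=np.array([np.cos(yaw),np.sin(yaw),0]);ey=np.array([-np.sin(yaw),np.cos(yaw),0]);z=np.array([0,0,1])
s=np.cos(.611)*ex+np.sin(.611)*z; n=-np.sin(.611)*ex+np.cos(.611)*z
c0=np.array([.5424,-.218,.1002])+.042*n
def pl(cam,u,v):
    K,R,t=CAM[cam]; d=R.T@np.linalg.solve(K,[u,v,1.]);c=-R.T@t
    X=c+d*((c0-c)@n)/(d@n); return np.array([(X-c0)@s,(X-c0)@ey])
for nm,a,b in (('before top',pl('top',340+225/4.4,160+244/4.4),pl('top',340+207/4.4,160+207/4.4)),
 ('after top',pl('top',185+608/2.9,140+218/2.9),pl('top',185+628/2.9,140+201/2.9)),
 ('after side',pl('side',350+253/5.8,210+392/5.8),pl('side',350+317/5.8,210+382/5.8)),
 ('before side',pl('side',350+250/5.8,210+390/5.8),pl('side',350+262/5.8,210+330/5.8))):
    d=b-a; print(nm,a,b,'cw angle from up',np.arctan2(-d[1],d[0]))
f=lambda x,y,zz: at('top',185+x/2.9,140+y/2.9,zz)
A=f(42,76,.063);B=f(288,104,.063); d=(A-B)[:2];d/=np.hypot(*d);nn=np.array([d[1],-d[0]]);print(A,B,d)
fa=np.array([.6576,.1945]);D=np.array([.9976,-.0698]);Y=np.array([.0698,.9976])
for nm,p in (('blue',(90,112)),('brown',(156,117)),('white',(234,125))):
    c=f(*p,.074); print(nm,c,(c-B)[:2]@nn,'bar frame',(c[:2]-fa)@D,(c[:2]-fa)@Y)
E
python3 - <<'E'
import cv2
a=cv2.imread('pics/f_top.png');cv2.imwrite('pics/f_tc2.png',cv2.resize(a[150:260,190:300],None,fx=5.4,fy=5.4,interpolation=cv2.INTER_CUBIC))
E
```

```text
before top [0.0031 0.0029] [0.0249 0.0172] cw angle from up -0.5816615144677422
after top [ 0.0051 -0.006 ] [ 0.0233 -0.0206] cw angle from up 0.677200472321543
after side [ 0.0027 -0.0024] [ 0.0264 -0.021 ] cw angle from up 0.6672158607512717
before side [ 0.0024 -0.0007] [0.0248 0.0155] cw angle from up -0.6245317996105062
[0.6659 0.3118 0.063 ] [0.6438 0.0727 0.063 ] [0.0919 0.9958]
blue [0.6277 0.261  0.074 ] -0.03338905867863536 bar frame -0.03452018010552614 0.06428196557557353
brown [0.6243 0.1977 0.074 ] -0.030891834542277504 bar frame -0.03342989660263754 0.0008223893973572247
white [0.6183 0.1228 0.074 ] -0.02999277413279893 bar frame -0.03419580894684753 -0.07424922881265646
```

View pics/f_tc2.png

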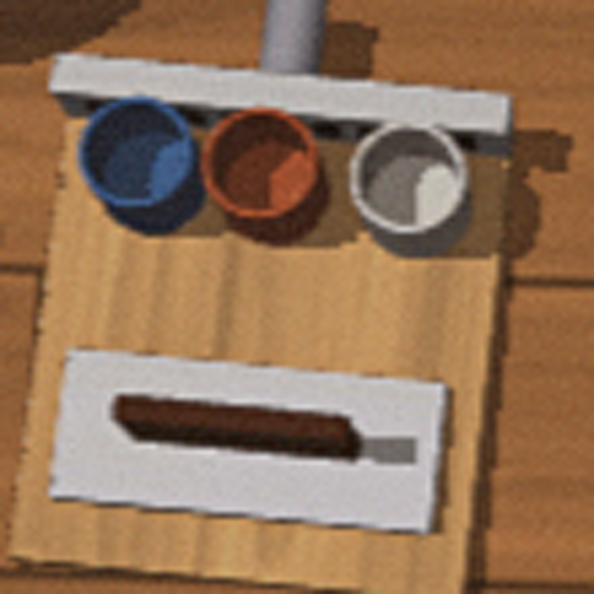

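```bash
python3 -c "
from station import order
print(order.finish_job())"
```

```text
the job is handed in; nothing more can be done
None
```

The job is done and handed in at about 21 s of the 54 s allowed. No verdict is reported, so the points below come from my own last checks.

- **Cups:** I gripped the straightedge by its rib and pushed all three cups to the bar with its long edge. The push force rose to about 21 N with almost no turning moment on the wrist. In the last top view all three rims lie equally far over the bar's edge, as they should for cups touching it, and the cups stand upright.
- **Cup positions, less certain:** pixel measurements of the last pictures put the centres 30 to 34.5 mm in front of the bar. Touching is 30 and the limit is 35.5, so the largest readings are close to it. My estimate of the bar's face is itself uncertain by a few mm.
- **Straightedge:** I set it down flat on the near part of the board and let it go.
- **Knob:** it now points at the green dot and stayed there after the fingers left. The two cameras put its turn at about 1.26 and 1.29 rad, and the end stop is at 1.3.
- **What went wrong:** my first pass at the knob went over the grip bar. The closed fingertips look about 1 cm behind the TCP in the images, where `ctrl.nose_length` puts them 17 mm ahead of it. I went lower and the second pass worked. It pressed sideways with about 35 N against the end stop before I backed off.
- **Other things:** I saw nothing else touched or shifted, but I did not measure their positions again.

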